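Make up two scatter-terrain kits in their fitted trays

TASK

Make up the two model terrain kits, setting each piece down in the cut-out that is made for it in its plywood tray. The market tray gets the lying barrel in its small inner slot first, and then the portico in the long bed, standing over the barrel; the house tray gets the small dome, the standing barrel, upright, and the bench. Set the pieces down without dropping them, and leave the glue bottle standing where it is.

Things in the scene. Friction and masses are not known exactly. Their poses are not given: they have to be found in the camera images.
- tray_market: fixed flat plywood tray, 92 (x) x 232 (y) x 12 mm, felt-lined. Origin: centre of underside; z up, y along its length. The portico's bed, 63 (x) x 212 (y) mm, is centred on the origin: floor 8 mm, rim 12 mm above the underside. In the middle of the bed, also centred on the origin, is a deeper slot for the lying barrel, 32 (x) x 45 (y) mm, its floor 3 mm above the underside
- tray_house: fixed flat plywood tray, 92 (x) x 202 (y) x 8 mm. Origin: centre of underside; z up, y along its length. Three felt-lined cut-outs at x = 0, their floors 3 mm and rims 8 mm above the underside: oblong, 26 (x) x 45 (y) mm, at y = -66.5 mm (bench); square, 74 x 74 mm, at y = +3 mm (dome); round, 39 mm across, at y = +69.5 mm (standing barrel)
- portico: loose sand-coloured market portico on two rows of pillars, 203 (own x) x 68 x 63 mm, 90 g. Origin: centre of underside, z up. Take its roof slab, 45 to 57 mm above the feet and 55 mm wide (own y), across the width at mid-length. Feet: x -95 to +101, y -28 to +27 mm; free passage between the rows: y -18 to +18 mm, 45 mm high. In its bed it lies along the tray, either way round
- barrel_lying: small loose dark wooden model barrel lying on its side, 35 mm long (own y), 25 mm wide (own x) and 24 mm high, 18 g; it does not roll. Origin: centre of its underside; z up. Take it across its 22 to 25 mm girth (own x). In its slot its length lies along the tray's length
- barrel_standing: small loose dark wooden model barrel standing on its end, round, 27 mm across and 34 mm high, 18 g. Origin: centre of its underside; z up
- dome: the smaller of the two plaster domes on the table, loose, on a thin tile, 75 g. Tile 60 (x) x 62 (y) x 4 mm; the dome is round, 56 mm across at its foot, its top 30 mm above the tile's underside. Origin: centre of the tile's underside, under the dome's middle; z up. Take the dome between the fingers, tips just above the tile; the tile must lie square in the cut-out, any quarter turn
- bench: small loose sand-coloured model bench with two raised ends, 33 mm long (own y), 14 mm wide (own x), 12 mm high, 15 g. Origin: centre of its underside; z up. Take it across its 14 mm width. In its cut-out its length lies along the tray's length
- glue: loose white glue bottle with an orange cap, 30 mm across, 74 mm high; to be left standing. Origin: centre of its underside

How it is judged:
By the outcome, as a careful person would: the job done as asked, in the order asked, and still so for the second after the job is handed in, with the robot touching nothing.
It also fails if it takes over 102 s, if anything falls off the work surface, if the arm or the gripper's body presses on something with over 40 N, if the wrist force passes 120 N, or if a joint passes its speed limit or range.

ROBOT

A 6-joint arm with a two-finger parallel gripper is mounted at the origin on the work surface; the furniture and walls round the work are solid. World frame = base frame: x ahead of the robot, y to its left, z up, the work surface at z = 0. Lengths are in m, angles in rad, forces in N, time in s.
With the tool pointing down it reaches from about 0.325 to 0.9 m from the base axis. Payload 3.5 kg.
Tool frame: the origin (TCP) lies midway between the tips of the shut fingers; the grasp point (between the pads) lies 19 mm behind it (grip_depth is the distance from the TCP to the grasp point, in m); z points along the fingers, y is the line along which they close (so a half turn about z gives the same grasp; the last joint's range is limited). The gripper opens to 85 mm and grips with 20 to 120 N. Pads are 22 mm wide; open, the fingers measure 114 mm over their backs; the gripper's body (76 mm by 85 mm) begins 54 mm behind the grasp point. The pads swing forward as they close: fully open they stand 13 mm farther back than shut.
Start: joints at [1.242, 0.276, -0.026, 1.268, 0, 1.467], TCP at [0.14, 0.609, 0.231] pointing down, gripper open.
Joint ranges: [-3.12, 3.12], [-0.85, 1.88], [-1.08, 1.24], [-1.95, 2.15], [-1.57, 1.53], [-3.14, 3.14]. Speed limits (rad/s): [2.57, 2.57, 3.14, 3.14, 3.14, 3.14].

INTERFACE

Orientations are given as a unit quaternion [x, y, z, w].
In Python, from plant import sense, capture, get_calibration, job_done, grip_depth gives the robot as it stands.
- The arm moves only by the tool send_rows, never from a script. Its argument "deltas" is a list of rows, each an object of numbers: "claw": the gripper's target within -1 to 1 (fully open at 1, half-way at 0, shut at -1); "x", "y", "z": the shift along the tool's x, y, z each as a share of 0.2 m, from -1 to 1; "rx", "ry", "rz": the turn, a rotation vector about the tool's x, y, z each as a share of 30 degrees, from -1 to 1. A call has 1 to 8 rows; each row is the pose to reach, as a shift and turn from the pose commanded when the call began, along the tool's axes at that moment; what a row does not reach only later rows make up. A row lasts 1/12 s, in which the tool goes at most 41.7 mm and 7.16 degrees, less where a joint would pass 70% of its speed; a pose out of reach is approached as far as the arm can. A call with a number of a shift or a turn outside -1 to 1 is refused whole. A call with a gripper value outside its range is refused whole. The fingers move at their own pace and stop on an object; the grip force is fixed at half the most. Time passes only in rows, so rows that repeat a pose let the fingers close. It gives the time, the measured TCP pose, the force, the opening and the grip force at its end, in the units of the state.
- sense(): the state, without advancing time (a new reading comes with each control period).
- capture(name): name is "side" or "top" or "wrist"; returns the picture (400x640x3 uint8, red, green, blue); there is no depth.
- get_calibration(name): a dict with "vertical_fov" (degrees; the focal length in pixels is half the picture's height over the tangent of half this angle, whatever the lens; pixels are square), "cx", "cy" (the principal point, pixels), "D" ([k1, k2, p1, p2, k3] as OpenCV has them; the pictures are not rectified), "R" (3x3) and "t" (3): a world point X has camera coordinates R X + t. Camera axes: x right, y down, z forward; pixel columns grow to the right and rows downward; lengths in m; the calibration is good to about 2 mm. A picture is of the moment at which its call begins: read the wrist's pose just before it. get_calibration takes no time and is no camera call; for the wrist camera it gives the pose at the moment of the call.
- job_done(): hands the job in; it is judged then, once.
The state is a dict: "t": time; "qpos": joint angles; "dq": joint speeds; "tau": joint torques, N m; "position": TCP position; "ee_rot": TCP orientation; "wrist_force": force on the tool from outside, world axes, zero at the start; "torque": the same for the moment, N m; "grip_width": opening from 0.0 (shut) to 1.0 (fully open); "gripper_force": force on a finger pad.
Only numpy, scipy, OpenCV 4.12 (cv2) and the standard library are available. Lean on these libraries where they do the work, as an engineer would, in place of code of your own. Each camera call takes 0.05 s, during which the arm holds its last target. There are 200 camera calls.

## Working session

There is one attempt and no reset: what is moved stays moved. The work goes in short steps, Python scripts to look and compute and a tool call to move; the robot and the scene stay as the last step left them, time stands still between calls to the robot, and variables do not carry over. Pictures are saved under pics/ and viewed, at most 14 in all, crops included, and the job is handed in when it is done.

Besides the shell and the picture viewer there is one more tool, called after ">>>" as name(argument=value, ...) on one line, values as JSON. send_rows: Moves the arm, as the interface text tells. Its arguments: {"type":"object","properties":{"deltas":{"type":"array","items":{"type":"object","properties":{"claw":{"type":"number"},"x":{"type":"number","minimum":-1,"maximum":1},"y":{"type":"number","minimum":-1,"maximum":1},"z":{"type":"number","minimum":-1,"maximum":1},"rx":{"type":"number","minimum":-1,"maximum":1},"ry":{"type":"number","minimum":-1,"maximum":1},"rz":{"type":"number","minimum":-1,"maximum":1}}}}},"required":["deltas"]}

```bash
ls; mkdir -p pics
cat > h.py <<'E'
import numpy as np, cv2
from plant import sense, capture, get_calibration, job_done, grip_depth
def K(c):
    f=200/np.tan(np.radians(c["vertical_fov"])/2)
    return np.array([[f,0,c["cx"]],[0,f,c["cy"]],[0,0,1.]])
def ray(c,uv):
    p=cv2.undistortPoints(np.array(uv,float).reshape(-1,1,2),K(c),np.array(c["D"],float)).reshape(-1,2)
    R=np.array(c["R"]);t=np.array(c["t"])
    d=np.c_[p,np.ones(len(p))]@R
    return -R.T@t,d
def onz(c,uv,z):
    o,d=ray(c,uv); s=(z-o[2])/d[:,2]; return o+s[:,None]*d
def proj(c,X):
    R=np.array(c["R"]);t=np.array(c["t"],float)
    return cv2.projectPoints(np.array(X,float).reshape(-1,1,3),cv2.Rodrigues(R)[0],t,K(c),np.array(c["D"],float))[0].reshape(-1,2)
def snap(name,fn):
    c=get_calibration(name);im=capture(name);cv2.imwrite(fn,im[:,:,::-1]);return c,im
E
python3 - <<'E'
from h import *
import json
print(sense(),grip_depth)
for n in("top","side","wrist"):
    c,im=snap(n,f"pics/{n}0.png"); print(n,c)
    R=np.array(c["R"]);print(-R.T@np.array(c["t"]))
E
```

```text
pics
{'t': 0.0, 'qpos': array([ 1.24161399e+00,  2.77142295e-01, -2.78627999e-02,  1.26796738e+00,
       -1.99527703e-05,  1.46740602e+00]), 'dq': array([-5.49773827e-05,  3.70451312e-04, -9.91909611e-04, -1.06786639e-03,
        2.95106197e-04,  1.57411123e-03]), 'tau': array([-1.37571566e-03, -4.45516741e+01,  2.95199704e+01,  1.66909397e-02,
       -1.93318406e-04, -2.39657339e-06]), 'position': array([0.1396881 , 0.60841524, 0.23016241]), 'ee_rot': array([ 1.12656275e-01,  9.93633423e-01, -1.06486187e-03, -2.23760556e-04]), 'wrist_force': array([ 0.45653913, -0.09351253, -0.8832781 ]), 'torque': array([-0.01598045,  0.01402296,  0.00802891]), 'gripper_force': 0.0, 'grip_width': 0.9981522450905018} 0.0187
top {'vertical_fov': 54.221878058414774, 'cx': 322.17454688447344, 'cy': 200.82468538105493, 'D': array([-0.04494441,  0.        ,  0.        ,  0.        ,  0.        ]), 'R': array([[-0.10368879, -0.99459521, -0.00538517],
       [-0.96930592,  0.10226289, -0.22358071],
       [ 0.222923  , -0.01796294, -0.97467054]]), 't': array([0.02983264, 0.47286042, 0.86775936])}
[ 0.2679962  -0.00309717  0.95166261]
side {'vertical_fov': 46.17107365417722, 'cx': 312.37399473231216, 'cy': 203.00253419739286, 'D': array([0.03195162, 0.        , 0.        , 0.        , 0.        ]), 'R': array([[-0.90876221, -0.41714102,  0.01202554],
       [-0.24445901,  0.50876904, -0.82546584],
       [ 0.33821744, -0.75309191, -0.56432396]]), 't': array([0.42178214, 0.1614411 , 1.1457035 ])}
[0.03526849 0.95662644 0.77473989]
wrist {'vertical_fov': 67.56792237327288, 'cx': 319.8993061609723, 'cy': 202.7342018946009, 'D': array([-0.01010444,  0.        ,  0.        ,  0.        ,  0.        ]), 'R': array([[ 0.22530587,  0.97428755, -0.0010157 ],
       [ 0.92524214, -0.2136372 ,  0.31350618],
       [ 0.30522817, -0.07157455, -0.94958562]]), 't': array([-0.62421001, -0.04103716,  0.38128771])}
[0.06222774 0.62668347 0.37429672]
```

View pics/top0.png

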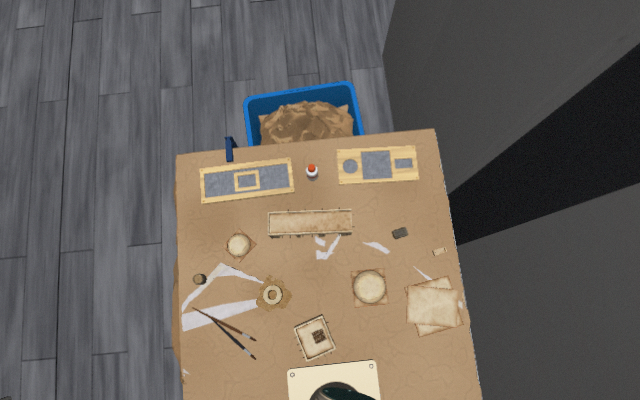

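View pics/side0.png

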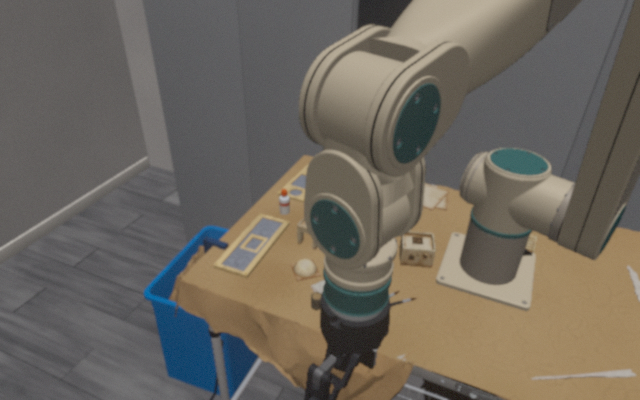

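The top view shows the market tray (246,180), house tray (377,165), glue (312,171), portico (310,222), small dome (239,245), standing barrel (200,279), lying barrel (400,233) and bench (440,252). In the side view the arm hides much of the table. Next are coarse positions, then a wrist view from above.

Run:
```python
from h import *
c=get_calibration("top")
for n,uv,z in [("mkt",(246.5,180.5),.012),("mktslot",(247,180),.008),("house",(377,165),.008),("glue",(312,168),.074),("port",(310,220),.06),("dome",(239,244),.03),("bst",(200,279),.034),("bly",(400,233),.024),("bench",(440,252),.01),("bigdome",(370,287),.03),("fort",(315,337),.05),("tl",(178,155),0),("tr",(436,130),0)]:
    print(n,onz(c,[uv],z)[0].round(3))
s=sense()
from scipy.spatial.transform import Rotation as Ro
R=Ro.from_quat(s["ee_rot"]).as_matrix();print(R.round(3))
c=get_calibration("wrist");Rc=np.array(c["R"]);o=-Rc.T@c["t"]
print("cam in tool",(R.T@(o-s["position"])).round(4),(Rc@R).round(3))
```

```text
mkt [0.555 0.163 0.012]
mktslot [0.557 0.162 0.008]
house [ 0.562 -0.168  0.008]
glue [ 0.55  -0.004  0.074]
port [0.43  0.013 0.06 ]
dome [0.395 0.187 0.03 ]
bst [0.322 0.281 0.034]
bly [ 0.382 -0.197  0.024]
bench [ 0.328 -0.29   0.01 ]
bigdome [ 0.264 -0.109  0.03 ]
fort [0.17  0.028 0.05 ]
tl [0.646 0.338 0.   ]
tr [ 0.644 -0.337  0.   ]
[[-0.975  0.224 -0.001]
 [ 0.224  0.975 -0.002]
 [ 0.    -0.002 -1.   ]]
cam in tool [ 7.96e-02  1.00e-04 -1.44e-01] [[-0.001  1.    -0.001]
 [-0.95  -0.002 -0.314]
 [-0.314  0.001  0.95 ]]
```

>>> send_rows(deltas=[{"x": -0.9, "y": -0.84, "z": -0.35, "rz": 1, "claw": 1}, {"x": -0.9, "y": -0.84, "z": -0.35, "rz": 1, "claw": 1}, {"x": -0.9, "y": -0.84, "z": -0.35, "rz": 1, "claw": 1}, {"x": -0.9, "y": -0.84, "z": -0.35, "rz": 1, "claw": 1}, {"x": -0.9, "y": -0.84, "z": -0.35, "rz": 1, "claw": 1}, {"x": -0.9, "y": -0.84, "z": -0.35, "rz": 1, "claw": 1}, {"x": -0.9, "y": -0.84, "z": -0.35, "rz": 1, "claw": 1}, {"x": -0.9, "y": -0.84, "z": -0.35, "rz": 1, "claw": 1}])

```text
invalid input
```

```bash
cat >> h.py <<'E'
from scipy.spatial.transform import Rotation as Ro
def go(p,phi=90.,s=None):
    """shares needed to reach TCP p, tool pointing down, tool x at world yaw phi deg"""
    s=s or sense(); R=Ro.from_quat(s["ee_rot"]).as_matrix(); a=np.radians(phi)
    d=R.T@(np.array(p)-s["position"])/0.2
    x=np.array([np.cos(a),np.sin(a),0]);z=np.array([0,0,-1.]);T=np.c_[x,np.cross(z,x),z]
    r=np.degrees(Ro.from_matrix(R.T@T).as_rotvec())/30
    n=np.linalg.norm(d)*.2/.0417
    print("t %.2f"%s["t"],"pos",s["position"].round(4),"xyz",d.round(3),"r",r.round(3),"rows %.1f"%n,"F",s["wrist_force"].round(1),"w",round(s["grip_width"]*85,1))
E
python3 -c "
from h import *
go((.42,.2,.3))"
```

```text
t 0.15 pos [0.1397 0.6086 0.2304] xyz [-1.823 -1.678 -0.345] r [-3.000e-03  2.000e-03  2.569e+00] rows 12.0 F [ 0.2 -0.1 -0.4] w 84.9
```

>>> send_rows(deltas=[{"x": -0.9, "y": -0.84, "z": -0.35, "rx": 0.0, "ry": 0.0, "rz": 0.95, "claw": 0.99}, {"x": -0.9, "y": -0.84, "z": -0.35, "rx": 0.0, "ry": 0.0, "rz": 0.95, "claw": 0.99}, {"x": -0.9, "y": -0.84, "z": -0.35, "rx": 0.0, "ry": 0.0, "rz": 0.95, "claw": 0.99}, {"x": -0.9, "y": -0.84, "z": -0.35, "rx": 0.0, "ry": 0.0, "rz": 0.95, "claw": 0.99}, {"x": -0.9, "y": -0.84, "z": -0.35, "rx": 0.0, "ry": 0.0, "rz": 0.95, "claw": 0.99}, {"x": -0.9, "y": -0.84, "z": -0.35, "rx": 0.0, "ry": 0.0, "rz": 0.95, "claw": 0.99}, {"x": -0.9, "y": -0.84, "z": -0.35, "rx": 0.0, "ry": 0.0, "rz": 0.95, "claw": 0.99}, {"x": -0.9, "y": -0.84, "z": -0.35, "rx": 0.0, "ry": 0.0, "rz": 0.95, "claw": 0.99}])

```text
t: 0.82
position: [0.2792, 0.4037, 0.3023]
ee_rot: [0.356, 0.935, 0.001, 0.0]
wrist_force: [0.0, 0.1, -1.3]
grip_width: 0.994
gripper_force: 0.0
```

```bash
python3 -c "
from h import *
go((.42,.2,.3))"
```

```text
t 0.82 pos [0.2792 0.4037 0.3023] xyz [-1.203 -0.293  0.011] r [ 3.000e-03 -1.000e-03  1.611e+00] rows 5.9 F [ 0.   0.1 -1.3] w 84.5
```

>>> send_rows(deltas=[{"x": -1.0, "y": -0.25, "z": 0.0, "rx": 0.0, "ry": 0.0, "rz": 0.95, "claw": 0.99}, {"x": -1.0, "y": -0.25, "z": 0.0, "rx": 0.0, "ry": 0.0, "rz": 0.95, "claw": 0.99}, {"x": -1.0, "y": -0.25, "z": 0.0, "rx": 0.0, "ry": 0.0, "rz": 0.95, "claw": 0.99}, {"x": -1.0, "y": -0.25, "z": 0.0, "rx": 0.0, "ry": 0.0, "rz": 0.95, "claw": 0.99}, {"x": -1.0, "y": -0.25, "z": 0.0, "rx": 0.0, "ry": 0.0, "rz": 0.95, "claw": 0.99}, {"x": -1.0, "y": -0.25, "z": 0.0, "rx": 0.0, "ry": 0.0, "rz": 0.95, "claw": 0.99}])

```text
t: 1.32
position: [0.3975, 0.2318, 0.3004]
ee_rot: [0.576, 0.818, -0.001, 0.001]
wrist_force: [0.1, 1.4, 0.9]
grip_width: 0.997
gripper_force: 0.0
```

>>> send_rows(deltas=[{"x": 0.0, "y": 0.0, "z": 0.0, "rx": 0.0, "ry": 0.0, "rz": 0.66, "claw": 0.99}, {"x": 0.0, "y": 0.0, "z": 0.0, "rx": 0.0, "ry": 0.0, "rz": 0.66, "claw": 0.99}, {"x": 0.0, "y": 0.0, "z": 0.0, "rx": 0.0, "ry": 0.0, "rz": 0.66, "claw": 0.99}, {"x": 0.0, "y": 0.0, "z": 0.0, "rx": 0.0, "ry": 0.0, "rz": 0.66, "claw": 0.99}])

```text
t: 1.65
position: [0.394, 0.2363, 0.3004]
ee_rot: [0.705, 0.709, -0.001, -0.001]
wrist_force: [-0.8, -0.5, -0.3]
grip_width: 0.997
gripper_force: 0.0
```

```bash
python3 -c "
from h import *
c,im=snap('wrist','pics/w1.png')
go((.42,.0,.3))
import pickle;pickle.dump((c,im),open('w1.pkl','wb'))"
```

```text
t 1.70 pos [0.394  0.2363 0.3005] xyz [-1.182  0.12   0.002] r [-0.003  0.     0.016] rows 5.7 F [-0.5 -0.1 -0.2] w 84.4
```

View pics/w1.png

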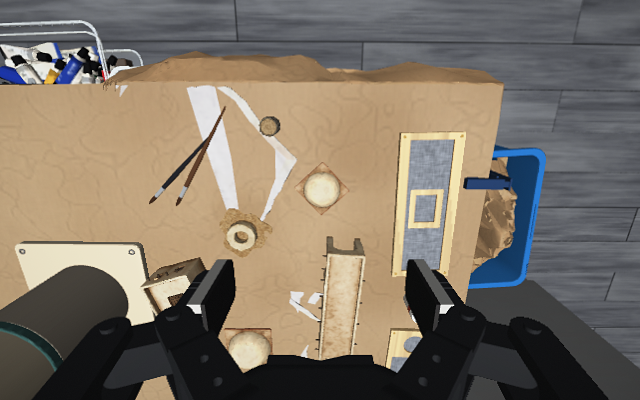

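Wrist view: standing barrel at (270,126), small dome at (323,189) with its tile turned about 45°, market tray centred near (430,203). The portico runs from (345,240) downward and is partly hidden. Next I'll look at the right-hand half.

>>> send_rows(deltas=[{"x": -1.0, "y": 0.1, "z": 0.0, "rx": 0.0, "ry": 0.0, "rz": 0.0, "claw": 0.99}, {"x": -1.0, "y": 0.1, "z": 0.0, "rx": 0.0, "ry": 0.0, "rz": 0.0, "claw": 0.99}, {"x": -1.0, "y": 0.1, "z": 0.0, "rx": 0.0, "ry": 0.0, "rz": 0.0, "claw": 0.99}, {"x": -1.0, "y": 0.1, "z": 0.0, "rx": 0.0, "ry": 0.0, "rz": 0.0, "claw": 0.99}, {"x": -1.0, "y": 0.1, "z": 0.0, "rx": 0.0, "ry": 0.0, "rz": 0.0, "claw": 0.99}])

```text
t: 2.12
position: [0.4154, 0.0341, 0.3011]
ee_rot: [0.704, 0.71, -0.0, 0.0]
wrist_force: [0.6, -0.1, 0.1]
grip_width: 0.997
gripper_force: 0.0
```

>>> send_rows(deltas=[{"x": -0.35, "y": 0.0, "z": 0.0, "rx": 0.0, "ry": 0.0, "rz": 0.0, "claw": 0.99}, {"x": -0.35, "y": 0.0, "z": 0.0, "rx": 0.0, "ry": 0.0, "rz": 0.0, "claw": 0.99}, {"x": -0.35, "y": 0.0, "z": 0.0, "rx": 0.0, "ry": 0.0, "rz": 0.0, "claw": 0.99}, {"x": -0.35, "y": 0.0, "z": 0.0, "rx": 0.0, "ry": 0.0, "rz": 0.0, "claw": 0.99}])

```text
t: 2.45
position: [0.4159, -0.0351, 0.301]
ee_rot: [0.706, 0.709, 0.0, -0.001]
wrist_force: [-0.8, 0.6, -0.2]
grip_width: 0.996
gripper_force: 0.0
```

```bash
python3 -c "
from h import *
c,im=snap('wrist','pics/w2.png')
go((.42,.0,.3))
import pickle;pickle.dump((c,im),open('w2.pkl','wb'))"
```

```text
t 2.50 pos [ 0.4158 -0.0342  0.301 ] xyz [0.171 0.022 0.005] r [-0.001 -0.002  0.011] rows 0.8 F [-0.4  0.4  0.6] w 84.3
```

View pics/w2.png

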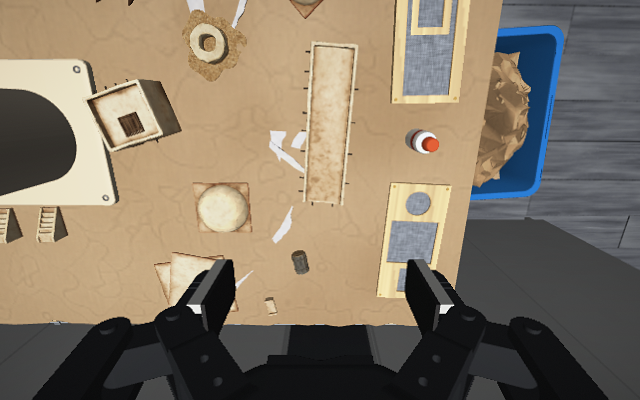

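w2: portico roof corners near (312,43), (357,45), (343,203), (304,203), with torch spikes along its sides. Lying barrel (300,262), bench (270,305), glue (425,143), house tray (415,240), its lower right partly behind a finger. Next I'll measure using masks.

```bash
cat >> h.py <<'E'
def rect(c,mask,roi,z,hull=True,minpx=15,dist=None):
    """minAreaRect (mm) of the masked pixels in roi, cast on plane z"""
    x0,y0,x1,y1=roi; m=np.zeros_like(mask);m[y0:y1,x0:x1]=mask[y0:y1,x0:x1]
    n,l,st,_=cv2.connectedComponentsWithStats(m.astype(np.uint8))
    out=[]
    for i in range(1,n):
        if st[i,4]<minpx: continue
        v,u=np.nonzero(l==i); P=onz(c,np.c_[u,v],z)[:,:2]*1000
        r=cv2.minAreaRect(P.astype(np.float32)); out.append((st[i,4],np.round(r[0],1),np.round(r[1],1),round(r[2],1),np.round(P.mean(0),1)))
    return out
E
python3 - <<'E'
from h import *
import pickle
c1,i1=pickle.load(open('w1.pkl','rb'));c2,i2=pickle.load(open('w2.pkl','rb'))
def ms(im):
    f=im.astype(int);r,g,b=f[...,0],f[...,1],f[...,2]
    return (b>r-5)&(b>60)&(b<190), f.max(2)<85, f, cv2.cvtColor(im,cv2.COLOR_RGB2HSV)
f1,d1,a,h1=ms(i1);f2,d2,a2,h2=ms(i2)
for nm,im,pts in (("1",i1,[(323,189),(323,210),(300,188),(270,126),(370,150),(405,200)]),("2",i2,[(270,305),(300,262),(330,120),(395,200),(262,310),(240,250)])):
    for p in pts: print(nm,p,im[p[1],p[0]],cv2.cvtColor(im[p[1]:p[1]+1,p[0]:p[0]+1],cv2.COLOR_RGB2HSV)[0,0])
print("mkt felt")
for r in rect(c1,f1,(390,125,475,285),.008): print(r)
print("house felt")
for r in rect(c2,f2,(370,175,460,300),.003): print(r)
print("bst z24");[print(r) for r in rect(c1,d1,(250,105,295,145),.020)]
print("bly");[print(r) for r in rect(c2,d2,(280,240,320,285),.012)]
E
python3 - <<'E'
import cv2
a=cv2.imread('pics/w2.png');b=cv2.imread('pics/w1.png')
A=cv2.resize(a[235:325,230:430],None,fx=4,fy=4,interpolation=2)[:, :800]
cv2.imwrite('pics/cr.png',A)
E
```

```text
1 (323, 189) [231 224 197] [ 24  38 231]
1 (323, 210) [178 140  98] [ 16 115 178]
1 (300, 188) [206 173 134] [ 16  89 206]
1 (270, 126) [165 138  99] [ 18 102 165]
1 (370, 150) [184 151 115] [ 16  96 184]
1 (405, 200) [240 221 165] [ 22  80 240]
2 (270, 305) [221 201 169] [ 18  60 221]
2 (300, 262) [81 77 70] [19 35 81]
2 (330, 120) [222 200 165] [ 18  65 222]
2 (395, 200) [238 221 170] [ 22  73 238]
2 (262, 310) [195 165 127] [ 17  89 195]
2 (240, 250) [199 171 133] [ 17  85 199]
mkt felt
(np.int32(3907), array([559.4, 148.5]), array([ 66. , 242.1]), 2.8, array([559.8, 170. ]))
(np.int32(80), array([621.9, 204.4]), array([12.4, 14. ]), 0.2, array([621.7, 204.1]))
(np.int32(481), array([556.9, 165.5]), array([29.4, 41.4]), 1.6, array([557. , 165.3]))
(np.int32(65), array([651.2,  42.6]), array([27.1,  9.8]), 88.2, array([650.5,  40.2]))
house felt
(np.int32(423), array([ 568.9, -100.3]), array([35.8, 36.1]), 6.7, array([ 569.2, -100.2]))
(np.int32(2189), array([ 577.3, -206.5]), array([ 89.2, 171.7]), 16.6, array([ 574.6, -180.7]))
(np.int32(92), array([ 651.2, -239. ]), array([ 6.9, 63.6]), 8.6, array([ 653.3, -243.6]))
(np.int32(152), array([ 557. , -237.1]), array([41.2, 12.5]), 87.8, array([ 556.9, -236.7]))
bst z24
(np.int32(56), array([332.3, 292.1]), array([11.8, 23.6]), 25.1, array([333.7, 292.2]))
bly
(np.int32(35), array([ 381.7, -182.4]), array([19.5,  7.2]), 0.2, array([ 381.9, -181.9]))
```

View pics/cr.png

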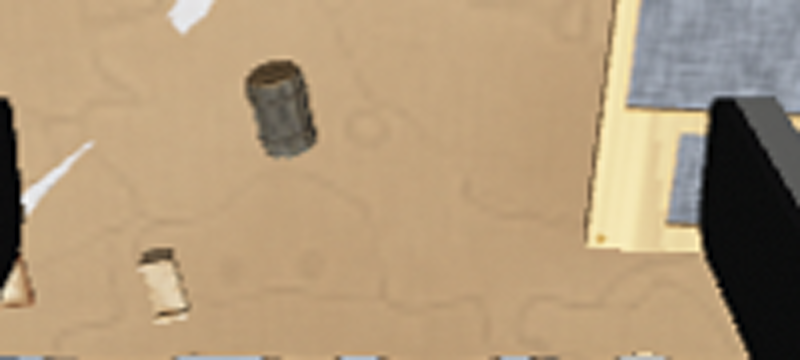

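>>> send_rows(deltas=[{"x": -0.765, "y": -0.165, "z": 0.855, "rx": 0.0, "ry": 0.0, "rz": 0.0, "claw": 0.0}, {"x": -0.765, "y": -0.165, "z": 0.855, "rx": 0.0, "ry": 0.0, "rz": 0.0, "claw": 0.0}, {"x": -0.765, "y": -0.165, "z": 0.855, "rx": 0.0, "ry": 0.0, "rz": 0.0, "claw": 0.0}, {"x": -0.765, "y": -0.165, "z": 0.855, "rx": 0.0, "ry": 0.0, "rz": 0.0, "claw": 0.0}, {"x": -0.765, "y": -0.165, "z": 0.855, "rx": 0.0, "ry": 0.0, "rz": 0.0, "claw": 0.0}, {"x": -0.765, "y": -0.165, "z": 0.855, "rx": 0.0, "ry": 0.0, "rz": 0.0, "claw": 0.0}, {"x": -0.765, "y": -0.165, "z": 0.855, "rx": 0.0, "ry": 0.0, "rz": 0.0, "claw": 0.0}, {"x": -0.765, "y": -0.165, "z": 0.855, "rx": 0.0, "ry": 0.0, "rz": 0.0, "claw": 0.0}])

```text
t: 3.17
position: [0.3831, -0.1861, 0.1294]
ee_rot: [0.705, 0.709, 0.0, -0.002]
wrist_force: [0.4, -0.0, -0.1]
grip_width: 0.499
gripper_force: 0.0
```

Run:
```python
from h import *
c,im=snap('wrist','pics/w3.png')
go((.383,-.187,.13))
import pickle;pickle.dump((c,im),open('w3.pkl','wb'))
print(proj(c,[sense()["position"]]),proj(c,[[.383,-.187,0],[.33,-.29,0]]))
f=im.astype(int)
for t in (100,115,130):
  for z in (.012,.024):
    [print(t,z,r) for r in rect(c,f.max(2)<t,(270,90,370,260),z,minpx=150)]
```

```text
t 3.22 pos [ 0.3841 -0.1864  0.1305] xyz [-0.003 -0.006  0.003] r [-0.    -0.002  0.013] rows 0.0 F [-0.7 -0.3 -0.1] w 42.6
[[320.23164052 262.28204741]] [[319.16660123 194.47710235]
 [268.87755287 287.25593709]]
100 0.012 (np.int32(752), array([ 384.9, -199.1]), array([23.5, 40.3]), 11.1, array([ 384.7, -197.5]))
100 0.024 (np.int32(752), array([ 384.9, -194.9]), array([22.4, 38.4]), 11.1, array([ 384.7, -193.3]))
115 0.012 (np.int32(945), array([ 385.1, -198.9]), array([23.7, 40.6]), 12.3, array([ 384.8, -198.6]))
115 0.024 (np.int32(945), array([ 385.1, -194.7]), array([22.7, 38.8]), 12.3, array([ 384.8, -194.3]))
130 0.012 (np.int32(996), array([ 384.7, -198.9]), array([24.2, 40.8]), 11.4, array([ 384.7, -198.4]))
130 0.024 (np.int32(996), array([ 384.7, -194.6]), array([23.1, 39. ]), 11.4, array([ 384.7, -194.2]))
```

View pics/w3.png

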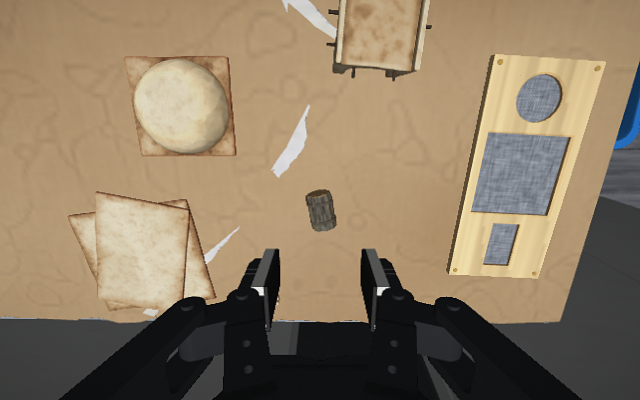

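w3: lying barrel at (321,210), the whole house tray with its four corner dots at (500,61), (598,69), (455,270), (535,274), and the bigger dome at (183,105), which stays. The barrel measures 24 × ~35 mm, yaw about 11.4°, centre (0.385,-0.198), all matching. I'll grasp it.

>>> send_rows(deltas=[{"x": -0.06, "y": 0.005, "z": 0.3, "rx": 0.0, "ry": 0.0, "rz": -0.367, "claw": 0.0}, {"x": -0.06, "y": 0.005, "z": 0.4, "rx": 0.0, "ry": 0.0, "rz": -0.367, "claw": 0.0}, {"x": -0.06, "y": 0.005, "z": 0.5, "rx": 0.0, "ry": 0.0, "rz": -0.367, "claw": 0.0}, {"x": -0.06, "y": 0.005, "z": 0.602, "rx": 0.0, "ry": 0.0, "rz": -0.367, "claw": 0.0}, {"x": -0.06, "y": 0.005, "z": 0.602, "rx": 0.0, "ry": 0.0, "rz": -0.367, "claw": 0.0}, {"x": -0.06, "y": 0.005, "z": 0.602, "rx": 0.0, "ry": 0.0, "rz": -0.367, "claw": -1.0}, {"x": -0.06, "y": 0.005, "z": 0.602, "rx": 0.0, "ry": 0.0, "rz": -0.367, "claw": -1.0}, {"x": -0.06, "y": 0.005, "z": 0.602, "rx": 0.0, "ry": 0.0, "rz": -0.367, "claw": -1.0}])

```text
t: 3.88
position: [0.3867, -0.2005, 0.0121]
ee_rot: [0.634, 0.774, 0.0, 0.002]
wrist_force: [-1.0, 0.4, 0.2]
grip_width: 0.229
gripper_force: 60.2
```

Run:
```python
from h import *
import pickle
go((.385,-.198,.010),101.4)
c,im=pickle.load(open('w3.pkl','rb'))
P=onz(c,[(500,61),(598,69),(535,274),(455,270)],.008);print(P.round(4),P.mean(0))
f=im.astype(int);m=(f[...,2]>f[...,0]-5)&(f[...,2]>60)&(f[...,2]<200)
[print(r) for r in rect(c,m,(465,60,575,272),.003,minpx=200)]
```

```text
t 3.88 pos [ 0.3867 -0.2005  0.0121] xyz [ 0.014 -0.006  0.01 ] r [ 0.006  0.006 -0.002] rows 0.1 F [-1.   0.4  0.2] w 19.5
[[ 0.5295 -0.0707  0.008 ]
 [ 0.6118 -0.0758  0.008 ]
 [ 0.6031 -0.2678  0.008 ]
 [ 0.5206 -0.2634  0.008 ]] [ 0.56626334 -0.16943961  0.008     ]
(np.int32(1560), array([570.2, -98.9]), array([37.3, 36.4]), 51.1, array([570.3, -98.7]))
(np.int32(6039), array([ 567. , -166.2]), array([73.6, 72.5]), 87.3, array([ 566.9, -164.7]))
(np.int32(930), array([ 563.8, -236.6]), array([43.6, 23.6]), 87.3, array([ 563.8, -236.1]))
```

>>> send_rows(deltas=[{"x": 0.0, "y": 0.0, "z": -0.1, "rx": 0.0, "ry": 0.0, "rz": 0.0, "claw": -1.0}, {"x": 0.0, "y": 0.0, "z": -0.3, "rx": 0.0, "ry": 0.0, "rz": 0.0, "claw": -1.0}, {"x": 0.0, "y": 0.0, "z": -0.5, "rx": 0.0, "ry": 0.0, "rz": 0.0, "claw": -1.0}, {"x": 0.0, "y": 0.0, "z": -0.7, "rx": 0.0, "ry": 0.0, "rz": 0.0, "claw": -1.0}, {"x": 0.0, "y": 0.0, "z": -0.7, "rx": 0.0, "ry": 0.0, "rz": 0.0, "claw": -1.0}])

```text
t: 4.3
position: [0.3906, -0.2038, 0.1599]
ee_rot: [0.634, 0.773, 0.001, 0.009]
wrist_force: [1.5, 0.0, 0.9]
grip_width: 0.225
gripper_force: 60.3
```

Run:
```python
from h import *
go((.52,.0,.17),96)
c,im=snap('wrist','pics/w4.png')
cv2.imwrite('pics/w4c.png',cv2.resize(im[180:340,200:440,::-1],None,fx=3,fy=3))
```

```text
t 4.30 pos [ 0.3906 -0.2038  0.1599] xyz [ 0.872  0.835 -0.052] r [0.025 0.025 0.177] rows 5.8 F [1.5 0.  0.9] w 19.2
```

View pics/w4c.png

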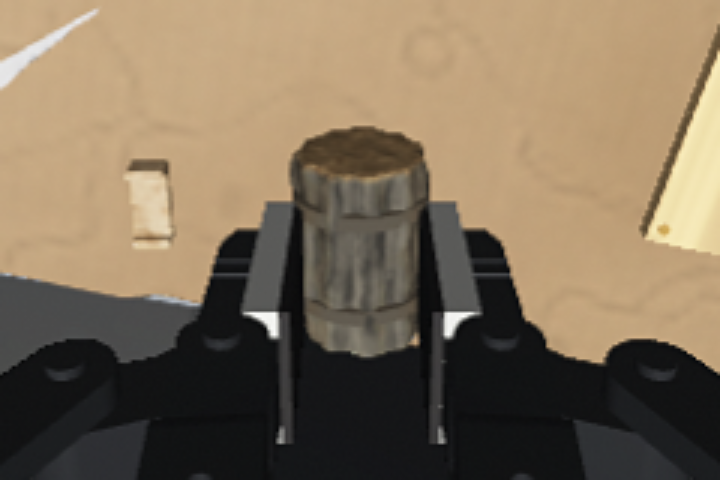

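w4 crop: the barrel is held level and centred between the pads. The bench is at about (250,248) in the full image. On to the market tray.

>>> send_rows(deltas=[{"x": 0.87, "y": 0.83, "z": -0.05, "rx": 0.02, "ry": 0.02, "rz": 0.18, "claw": -1.0}, {"x": 0.87, "y": 0.83, "z": -0.05, "rx": 0.02, "ry": 0.02, "rz": 0.18, "claw": -1.0}, {"x": 0.87, "y": 0.83, "z": -0.05, "rx": 0.02, "ry": 0.02, "rz": 0.18, "claw": -1.0}, {"x": 0.87, "y": 0.83, "z": -0.05, "rx": 0.02, "ry": 0.02, "rz": 0.18, "claw": -1.0}, {"x": 0.87, "y": 0.83, "z": -0.05, "rx": 0.02, "ry": 0.02, "rz": 0.18, "claw": -1.0}, {"x": 0.87, "y": 0.83, "z": -0.05, "rx": 0.02, "ry": 0.02, "rz": 0.18, "claw": -1.0}])

```text
t: 4.85
position: [0.5143, 0.0059, 0.1603]
ee_rot: [0.669, 0.743, -0.0, -0.007]
wrist_force: [0.8, -1.4, -1.8]
grip_width: 0.226
gripper_force: 60.3
```

>>> send_rows(deltas=[{"x": 0.82, "y": 0.27, "z": -0.02, "rx": 0.0, "ry": 0.0, "rz": 0.13, "claw": -1.0}, {"x": 0.82, "y": 0.27, "z": -0.02, "rx": 0.0, "ry": 0.0, "rz": 0.13, "claw": -1.0}, {"x": 0.82, "y": 0.27, "z": -0.02, "rx": 0.0, "ry": 0.0, "rz": 0.13, "claw": -1.0}, {"x": 0.82, "y": 0.27, "z": -0.02, "rx": 0.0, "ry": 0.0, "rz": 0.13, "claw": -1.0}, {"x": 0.82, "y": 0.27, "z": -0.02, "rx": 0.0, "ry": 0.0, "rz": 0.13, "claw": -1.0}, {"x": 0.82, "y": 0.27, "z": -0.02, "rx": 0.0, "ry": 0.0, "rz": 0.13, "claw": -1.0}, {"x": 0.82, "y": 0.27, "z": -0.02, "rx": 0.0, "ry": 0.0, "rz": 0.13, "claw": -1.0}])

```text
t: 5.43
position: [0.5497, 0.1719, 0.1647]
ee_rot: [0.694, 0.72, -0.002, -0.007]
wrist_force: [0.8, 0.1, -0.6]
grip_width: 0.229
gripper_force: 60.3
```

Run:
```python
from h import *
go((.557,.165,.17),92)
c,im=snap('wrist','pics/w5.png')
import pickle;pickle.dump((c,im),open('w5.pkl','wb'))
print(proj(c,[[.557,.165,.01],[.55,.06,.01],[.56,.27,.01]]))
```

```text
t 5.43 pos [0.5497 0.1719 0.1647] xyz [-0.036  0.035 -0.027] r [-0.024 -0.016  0.001] rows 0.3 F [ 0.8  0.1 -0.6] w 19.5
[[327.64376473 194.19750527]
 [317.70319033 281.70830491]
 [335.56330583  86.58458756]]
```

View pics/w5.png

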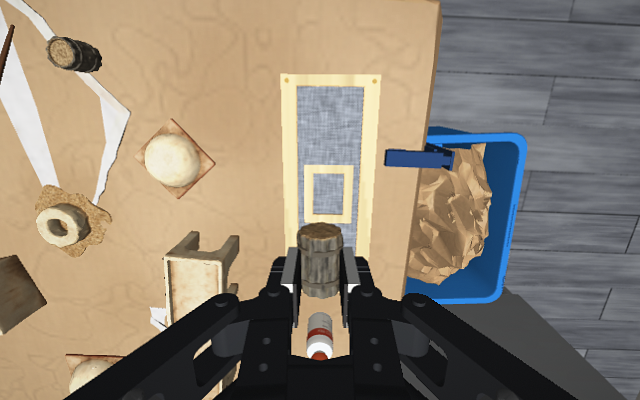

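w5: the slot felt shows at (327,195), the bed top edge near v=87, tray corners (281,75) and (381,75). The dome (173,160) and standing barrel (75,53) are also in view. I'll fit the bed and slot from this picture.

Run:
```python
from h import *
import pickle
c,im=pickle.load(open('w5.pkl','rb'))
f=im.astype(int);m=(f[...,2]>f[...,0]-12)&(f[...,2]>60)&(f[...,2]<210)
m=cv2.morphologyEx(m.astype(np.uint8),cv2.MORPH_CLOSE,np.ones((3,3)))>0
for z in(.003,.008):
  print([r for r in rect(c,m,(308,170,350,218),z,minpx=200)])
L=[];Rr=[]
for v in range(95,160,3):
    u=np.nonzero(m[v,285:375])[0]+285; L.append((u.min()-.5,v));Rr.append((u.max()+.5,v))
for e in(L,Rr):
    P=onz(c,e,.010); k=np.polyfit(P[:,1],P[:,0],1);print("edge x at y=.165:",np.polyval(k,.165).round(4),"yaw off deg",np.degrees(np.arctan(k[0])).round(2))
u=325; print("top edge", onz(c,[(u,np.nonzero(m[60:120,u])[0].min()+60)],.010))
print("tray corners",onz(c,[(281,75),(381,75)],.012),onz(c,[(287,80),(375,80)],.012))
c1,i1=pickle.load(open('w1.pkl','rb'))
print("w1 tray corners",onz(c1,[(403,132),(466,132),(393,275),(456,277)],.012))
wood=(f[...,0]>205)&(f[...,2]>120)&(f[...,0]-f[...,2]>40)
```

```text
[(np.int32(1161), array([557.3, 163.3]), array([31.4, 43.6]), 1.3, array([557.6, 163.9]))]
[(np.int32(1161), array([557.2, 164.8]), array([30.9, 42.9]), 1.3, array([557.5, 165.3]))]
edge x at y=.165: 0.5258 yaw off deg -0.93
edge x at y=.165: 0.5883 yaw off deg -1.3
top edge [[0.55013348 0.26930196 0.01      ]]
tray corners [[0.50918726 0.27819668 0.012     ]
 [0.60113356 0.28126996 0.012     ]] [[0.5147313  0.27408196 0.012     ]
 [0.59601173 0.27681205 0.012     ]]
w1 tray corners [[0.51188823 0.28016764 0.012     ]
 [0.60123837 0.28061229 0.012     ]
 [0.51613782 0.04889257 0.012     ]
 [0.62132747 0.04528449 0.012     ]]
```

>>> send_rows(deltas=[{"x": -0.042, "y": 0.035, "z": 0.2, "rx": 0.0, "ry": 0.0, "rz": 0.02, "claw": -1.0}, {"x": -0.042, "y": 0.035, "z": 0.4, "rx": 0.0, "ry": 0.0, "rz": 0.02, "claw": -1.0}, {"x": -0.042, "y": 0.035, "z": 0.575, "rx": 0.0, "ry": 0.0, "rz": 0.02, "claw": -1.0}, {"x": -0.042, "y": 0.035, "z": 0.575, "rx": 0.0, "ry": 0.0, "rz": 0.02, "claw": -1.0}, {"x": -0.042, "y": 0.035, "z": 0.575, "rx": 0.0, "ry": 0.0, "rz": 0.02, "claw": -1.0}])

```text
t: 5.9
position: [0.5534, 0.1627, 0.048]
ee_rot: [0.699, 0.715, -0.004, -0.009]
wrist_force: [0.1, 0.2, 0.3]
grip_width: 0.231
gripper_force: 60.3
```

Run:
```python
from h import *
go((.557,.1635,.0155),91.2)
```

```text
t 5.90 pos [0.5534 0.1627 0.048 ] xyz [0.002 0.021 0.162] r [-0.034 -0.015  0.001] rows 0.8 F [0.1 0.2 0.3] w 19.6
```

>>> send_rows(deltas=[{"x": 0.002, "y": 0.02, "z": 0.08, "rx": -0.034, "ry": -0.015, "rz": 0.0, "claw": -1.0}, {"x": 0.002, "y": 0.02, "z": 0.11, "rx": -0.034, "ry": -0.015, "rz": 0.0, "claw": -1.0}, {"x": 0.002, "y": 0.02, "z": 0.135, "rx": -0.034, "ry": -0.015, "rz": 0.0, "claw": -1.0}, {"x": 0.002, "y": 0.02, "z": 0.135, "rx": -0.034, "ry": -0.015, "rz": 0.0, "claw": -1.0}])

```text
t: 6.23
position: [0.5603, 0.1652, 0.0237]
ee_rot: [0.699, 0.715, 0.003, 0.002]
wrist_force: [0.1, 0.3, -0.8]
grip_width: 0.227
gripper_force: 60.3
```

Run:
```python
from h import *
go((.557,.1635,.0155),91.2)
```

```text
t 6.23 pos [0.5603 0.1652 0.0237] xyz [-0.008 -0.017  0.041] r [ 0.013 -0.003  0.005] rows 0.2 F [ 0.1  0.3 -0.8] w 19.3
```

>>> send_rows(deltas=[{"x": -0.008, "y": -0.012, "z": 0.02, "rx": 0.01, "ry": 0.0, "rz": 0.0, "claw": -1.0}, {"x": -0.008, "y": -0.012, "z": 0.02, "rx": 0.01, "ry": 0.0, "rz": 0.0, "claw": -1.0}, {"x": -0.008, "y": -0.012, "z": 0.02, "rx": 0.01, "ry": 0.0, "rz": 0.0, "claw": -1.0}])

```text
t: 6.48
position: [0.5578, 0.1638, 0.0192]
ee_rot: [0.699, 0.715, 0.001, -0.0]
wrist_force: [1.0, 0.3, 0.3]
grip_width: 0.228
gripper_force: 60.3
```

Run:
```python
from h import *
for i in range(3):
    go((.557,.1635,.0155),91.2); capture("top")
```

```text
t 6.48 pos [0.5578 0.1638 0.0192] xyz [-0.002 -0.004  0.019] r [ 0.002 -0.003  0.006] rows 0.1 F [1.  0.3 0.3] w 19.4
t 6.53 pos [0.5579 0.1639 0.0192] xyz [-0.002 -0.005  0.019] r [ 0.003 -0.003  0.006] rows 0.1 F [ 0.3 -0.5 -0. ] w 19.6
t 6.58 pos [0.5579 0.1639 0.0192] xyz [-0.002 -0.005  0.019] r [ 0.003 -0.003  0.006] rows 0.1 F [ 0.1 -0.7  0.3] w 19.8
```

>>> send_rows(deltas=[{"x": -0.002, "y": -0.004, "z": 0.01, "rx": 0.0, "ry": 0.0, "rz": 0.0, "claw": -1.0}, {"x": -0.002, "y": -0.004, "z": 0.019, "rx": 0.0, "ry": 0.0, "rz": 0.0, "claw": -1.0}, {"x": -0.002, "y": -0.004, "z": 0.022, "rx": 0.0, "ry": 0.0, "rz": 0.0, "claw": -1.0}, {"x": -0.002, "y": -0.004, "z": 0.022, "rx": 0.0, "ry": 0.0, "rz": 0.0, "claw": -1.0}])

```text
t: 6.97
position: [0.5569, 0.1635, 0.015]
ee_rot: [0.699, 0.716, 0.001, -0.0]
wrist_force: [-1.9, -0.6, 4.7]
grip_width: 0.229
gripper_force: 61.0
```

>>> send_rows(deltas=[{"x": 0.0, "y": 0.0, "z": 0.0, "rx": 0.0, "ry": 0.0, "rz": 0.0, "claw": -0.2}, {"x": 0.0, "y": 0.0, "z": 0.0, "rx": 0.0, "ry": 0.0, "rz": 0.0, "claw": -0.2}, {"x": 0.0, "y": 0.0, "z": 0.0, "rx": 0.0, "ry": 0.0, "rz": 0.0, "claw": -0.2}, {"x": 0.0, "y": 0.0, "z": -0.1, "rx": 0.0, "ry": 0.0, "rz": 0.0, "claw": -0.2}, {"x": 0.0, "y": 0.0, "z": -0.3, "rx": 0.0, "ry": 0.0, "rz": 0.0, "claw": 0.2}, {"x": 0.0, "y": 0.0, "z": -0.5, "rx": 0.0, "ry": 0.0, "rz": 0.0, "claw": 0.99}, {"x": 0.0, "y": 0.0, "z": -0.7, "rx": 0.0, "ry": 0.0, "rz": 0.0, "claw": 0.99}, {"x": 0.0, "y": 0.0, "z": -0.85, "rx": 0.0, "ry": 0.0, "rz": 0.0, "claw": 0.99}])

```text
t: 7.63
position: [0.5576, 0.1634, 0.1877]
ee_rot: [0.699, 0.716, 0.002, 0.001]
wrist_force: [1.0, -0.6, -0.5]
grip_width: 0.941
gripper_force: 0.0
```

Run:
```python
from h import *
go((.43,.013,.2),90)
c,im=snap('wrist','pics/w6.png')
import pickle;pickle.dump((c,im),open('w6.pkl','wb'))
f=im.astype(int)
print(proj(c,[[.557,.1635,.01]]))
print(rect(c,f.max(2)<120,(300,160,360,260),.024,minpx=100))
```

```text
t 7.63 pos [0.5576 0.1634 0.1877] xyz [-0.736 -0.656 -0.065] r [ 0.008 -0.003  0.046] rows 4.7 F [ 1.  -0.6 -0.5] w 80.0
[[317.8846255  181.06431721]]
[(np.int32(633), array([557.2, 167.2]), array([23.1, 38.1]), 1.8, array([557.6, 167.8]))]
```

View pics/w6.png

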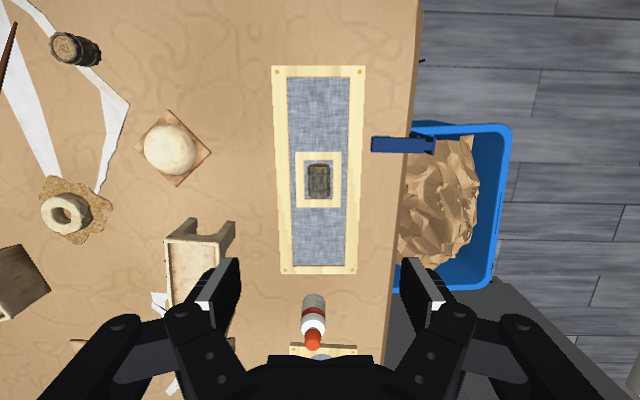

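w6: the lying barrel sits in its slot at (319,181), well centred. The market tray dots are at (277,72), (361,72), (284,270), (351,269). The dome is at (170,150). Now a hover over the portico.

>>> send_rows(deltas=[{"x": -0.736, "y": -0.656, "z": -0.3, "rx": 0.0, "ry": 0.0, "rz": 0.046, "claw": 0.99}, {"x": -0.736, "y": -0.656, "z": -0.3, "rx": 0.0, "ry": 0.0, "rz": 0.046, "claw": 0.99}, {"x": -0.736, "y": -0.656, "z": -0.3, "rx": 0.0, "ry": 0.0, "rz": 0.046, "claw": 0.99}, {"x": -0.736, "y": -0.656, "z": -0.3, "rx": 0.0, "ry": 0.0, "rz": 0.046, "claw": 0.99}, {"x": -0.736, "y": -0.656, "z": -0.3, "rx": 0.0, "ry": 0.0, "rz": 0.046, "claw": 0.99}, {"x": -0.736, "y": -0.656, "z": -0.3, "rx": 0.0, "ry": 0.0, "rz": 0.046, "claw": 0.99}, {"x": -0.736, "y": -0.656, "z": -0.3, "rx": 0.0, "ry": 0.0, "rz": 0.046, "claw": 0.99}])

```text
t: 8.27
position: [0.4285, 0.0118, 0.2445]
ee_rot: [0.708, 0.706, 0.001, 0.001]
wrist_force: [0.1, 0.3, 0.0]
grip_width: 0.993
gripper_force: 0.0
```

Run:
```python
from h import *
import pickle
go((.43,.013,.2),90)
c,im=snap('wrist','pics/w7.png')
pickle.dump((c,im),open('w7.pkl','wb'))
c,im=pickle.load(open('w2.pkl','rb'));print(onz(c,[(312,43),(357,45),(343,203),(304,203)],.057).round(4))
c,im=pickle.load(open('w6.pkl','rb'));P=onz(c,[(277,72),(361,72),(351,269),(284,270)],.012);print(P.round(4),P.mean(0))
```

```text
t 8.27 pos [0.4285 0.0118 0.2445] xyz [0.006 0.007 0.223] r [ 0.005 -0.002 -0.006] rows 1.1 F [0.1 0.3 0. ] w 84.4
[[ 0.4071  0.1137  0.057 ]
 [ 0.4596  0.1118  0.057 ]
 [ 0.4484 -0.0824  0.057 ]
 [ 0.3951 -0.0826  0.057 ]]
[[0.5144 0.2737 0.012 ]
 [0.5973 0.2756 0.012 ]
 [0.5995 0.0551 0.012 ]
 [0.5181 0.0521 0.012 ]] [0.55731592 0.16410321 0.012     ]
```

View pics/w7.png

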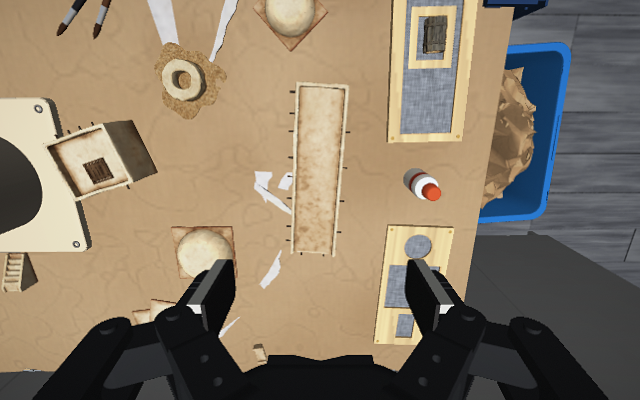

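Run:
```python
from h import *
import pickle
c,im=pickle.load(open('w7.pkl','rb'))
print(onz(c,[(297,83),(349,86),(335,255),(292,251)],.059).round(4), onz(c,[(297,83),(349,86),(335,255),(292,251)],.059).mean(0))
cv2.imwrite('pics/w7c.png',cv2.resize(im[75:265,260:380,::-1],None,fx=3,fy=3,interpolation=2))
```

```text
[[ 0.407   0.1136  0.059 ]
 [ 0.4605  0.1105  0.059 ]
 [ 0.4482 -0.0838  0.059 ]
 [ 0.3954 -0.078   0.059 ]] [0.427746   0.01554673 0.059     ]
```

View pics/w7c.png

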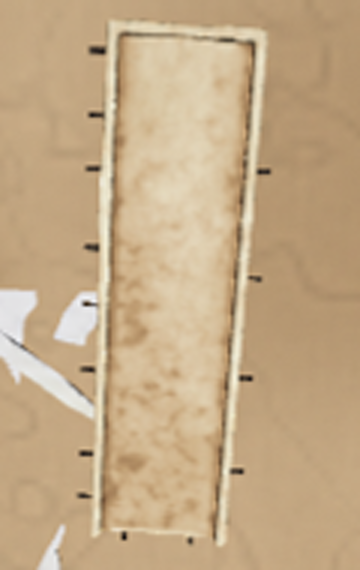

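The crop shows the roof slab outlined, with thin beam ends along both sides; its middle is at crop (175,291). The roof measures 55 × 194 mm, yaw 86.5°, centre (0.4277,0.0155), which fits. Descending.

>>> send_rows(deltas=[{"x": 0.018, "y": -0.004, "z": 0.2, "rx": 0.005, "ry": 0.0, "rz": 0.11, "claw": 1.0}, {"x": 0.018, "y": -0.004, "z": 0.4, "rx": 0.005, "ry": 0.0, "rz": 0.11, "claw": 1.0}, {"x": 0.018, "y": -0.004, "z": 0.6, "rx": 0.005, "ry": 0.0, "rz": 0.11, "claw": 1.0}, {"x": 0.018, "y": -0.004, "z": 0.77, "rx": 0.005, "ry": 0.0, "rz": 0.11, "claw": 1.0}, {"x": 0.018, "y": -0.004, "z": 0.77, "rx": 0.005, "ry": 0.0, "rz": 0.11, "claw": 1.0}, {"x": 0.018, "y": -0.004, "z": 0.77, "rx": 0.005, "ry": 0.0, "rz": 0.11, "claw": 1.0}])

```text
t: 8.82
position: [0.4263, 0.0178, 0.088]
ee_rot: [0.727, 0.687, -0.002, -0.004]
wrist_force: [0.5, 0.2, -0.2]
grip_width: 0.994
gripper_force: 0.0
```

Run:
```python
from h import *
go((.4277,.0155,.028),86.5)
```

```text
t 8.82 pos [0.4263 0.0178 0.088 ] xyz [-0.011  0.01   0.3  ] r [-0.016 -0.003  0.009] rows 1.4 F [ 0.5  0.2 -0.2] w 84.5
```

>>> send_rows(deltas=[{"x": -0.008, "y": 0.007, "z": 0.1, "rx": -0.01, "ry": 0.0, "rz": 0.0, "claw": 1.0}, {"x": -0.008, "y": 0.007, "z": 0.2, "rx": -0.01, "ry": 0.0, "rz": 0.0, "claw": 1.0}, {"x": -0.008, "y": 0.007, "z": 0.3, "rx": -0.01, "ry": 0.0, "rz": 0.0, "claw": 1.0}, {"x": -0.008, "y": 0.007, "z": 0.3, "rx": -0.01, "ry": 0.0, "rz": 0.0, "claw": 1.0}, {"x": -0.008, "y": 0.007, "z": 0.3, "rx": -0.01, "ry": 0.0, "rz": 0.0, "claw": 0.4}, {"x": -0.008, "y": 0.007, "z": 0.3, "rx": -0.01, "ry": 0.0, "rz": 0.0, "claw": -1.0}, {"x": -0.008, "y": 0.007, "z": 0.3, "rx": -0.01, "ry": 0.0, "rz": 0.0, "claw": -1.0}, {"x": -0.008, "y": 0.007, "z": 0.3, "rx": -0.01, "ry": 0.0, "rz": 0.0, "claw": -1.0}])

```text
t: 9.48
position: [0.4321, 0.0149, 0.0325]
ee_rot: [0.727, 0.686, 0.003, 0.003]
wrist_force: [0.5, 0.0, 5.2]
grip_width: 0.631
gripper_force: 63.5
```

Run:
```python
from h import *
go((.4277,.0155,.028),86.5)
```

```text
t 9.48 pos [0.4321 0.0149 0.0325] xyz [ 0.002 -0.022  0.022] r [ 0.015 -0.002  0.007] rows 0.2 F [0.5 0.  5.2] w 53.6
```

>>> send_rows(deltas=[{"x": 0.0, "y": 0.0, "z": -0.05, "rx": 0.0, "ry": 0.0, "rz": 0.0, "claw": -1.0}, {"x": 0.0, "y": 0.0, "z": -0.2, "rx": 0.0, "ry": 0.0, "rz": 0.0, "claw": -1.0}, {"x": 0.0, "y": 0.0, "z": -0.4, "rx": 0.0, "ry": 0.0, "rz": 0.0, "claw": -1.0}, {"x": 0.0, "y": 0.0, "z": -0.58, "rx": 0.0, "ry": 0.0, "rz": 0.0, "claw": -1.0}, {"x": 0.0, "y": 0.0, "z": -0.58, "rx": 0.0, "ry": 0.0, "rz": 0.0, "claw": -1.0}, {"x": 0.0, "y": 0.0, "z": -0.58, "rx": 0.0, "ry": 0.0, "rz": 0.0, "claw": -1.0}])

```text
t: 9.98
position: [0.4326, 0.0146, 0.1502]
ee_rot: [0.727, 0.686, 0.005, 0.004]
wrist_force: [-0.4, 0.4, -1.5]
grip_width: 0.628
gripper_force: 63.6
```

Run:
```python
from h import *
go((.5573,.164,.145),91.1)
```

```text
t 9.98 pos [0.4326 0.0146 0.1502] xyz [0.782 0.579 0.034] r [ 0.024 -0.    -0.147] rows 4.7 F [-0.4  0.4 -1.5] w 53.4
```

>>> send_rows(deltas=[{"x": 0.25, "y": 0.18, "z": 0.01, "rx": 0.01, "ry": 0.0, "rz": -0.05, "claw": -1.0}, {"x": 0.5, "y": 0.37, "z": 0.01, "rx": 0.01, "ry": 0.0, "rz": -0.1, "claw": -1.0}, {"x": 0.7, "y": 0.52, "z": 0.01, "rx": 0.01, "ry": 0.0, "rz": -0.147, "claw": -1.0}, {"x": 0.782, "y": 0.579, "z": 0.03, "rx": 0.01, "ry": 0.0, "rz": -0.147, "claw": -1.0}, {"x": 0.782, "y": 0.579, "z": 0.03, "rx": 0.01, "ry": 0.0, "rz": -0.147, "claw": -1.0}, {"x": 0.782, "y": 0.579, "z": 0.03, "rx": 0.01, "ry": 0.0, "rz": -0.147, "claw": -1.0}, {"x": 0.782, "y": 0.579, "z": 0.03, "rx": 0.01, "ry": 0.0, "rz": -0.147, "claw": -1.0}, {"x": 0.782, "y": 0.579, "z": 0.03, "rx": 0.01, "ry": 0.0, "rz": -0.147, "claw": -1.0}])

```text
t: 10.65
position: [0.5521, 0.164, 0.1393]
ee_rot: [0.7, 0.714, -0.002, -0.002]
wrist_force: [-0.3, -0.2, -0.1]
grip_width: 0.624
gripper_force: 63.5
```

Run:
```python
from h import *
go((.5573,.164,.08),91.1)
c,im=snap('wrist','pics/w8.png')
import pickle;pickle.dump((c,im),open('w8.pkl','wb'))
```

```text
t 10.65 pos [0.5521 0.164  0.1393] xyz [-0.     0.027  0.296] r [-0.01  -0.     0.001] rows 1.4 F [-0.3 -0.2 -0.1] w 53.0
```

View pics/w8.png

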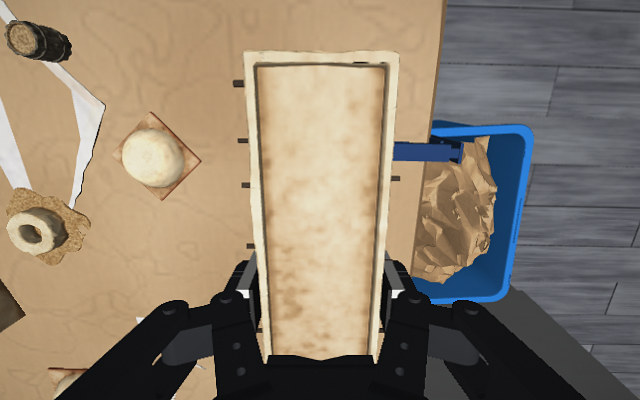

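w8: the portico is held level over the tray, its roof's far corners at (245,52) and (400,52). I'll check its yaw and end position in the hand.

Run:
```python
from h import *
import pickle
c,im=pickle.load(open('w8.pkl','rb'))
P=onz(c,[(245,52),(400,52),(266,355),(379,355)],.168);print(P.round(4))
for a,b in((2,0),(3,1)):
    d=P[a]-P[b];print(np.degrees(np.arctan2(-d[1],-d[0])))
```

```text
[[0.5252 0.2614 0.168 ]
 [0.5793 0.2624 0.168 ]
 [0.5273 0.1274 0.168 ]
 [0.5827 0.1286 0.168 ]]
90.93544391167924
91.43925985338385
```

>>> send_rows(deltas=[{"x": 0.0, "y": 0.027, "z": 0.1, "rx": 0.0, "ry": 0.0, "rz": 0.0, "claw": -1.0}, {"x": 0.0, "y": 0.027, "z": 0.2, "rx": 0.0, "ry": 0.0, "rz": 0.0, "claw": -1.0}, {"x": 0.0, "y": 0.027, "z": 0.3, "rx": 0.0, "ry": 0.0, "rz": 0.0, "claw": -1.0}, {"x": 0.0, "y": 0.027, "z": 0.3, "rx": 0.0, "ry": 0.0, "rz": 0.0, "claw": -1.0}, {"x": 0.0, "y": 0.027, "z": 0.3, "rx": 0.0, "ry": 0.0, "rz": 0.0, "claw": -1.0}, {"x": 0.0, "y": 0.027, "z": 0.3, "rx": 0.0, "ry": 0.0, "rz": 0.0, "claw": -1.0}])

```text
t: 11.2
position: [0.559, 0.1639, 0.0815]
ee_rot: [0.701, 0.714, 0.0, -0.001]
wrist_force: [1.3, 0.1, 0.2]
grip_width: 0.629
gripper_force: 63.5
```

Run:
```python
from h import *
go((.5573,.164,.0405),91.1)
```

```text
t 11.20 pos [0.559  0.1639 0.0815] xyz [ 0.    -0.008  0.205] r [-0.002 -0.002 -0.002] rows 1.0 F [1.3 0.1 0.2] w 53.5
```

>>> send_rows(deltas=[{"x": 0.0, "y": -0.006, "z": 0.05, "rx": 0.0, "ry": 0.0, "rz": 0.0, "claw": -1.0}, {"x": 0.0, "y": -0.006, "z": 0.1, "rx": 0.0, "ry": 0.0, "rz": 0.0, "claw": -1.0}, {"x": 0.0, "y": -0.006, "z": 0.145, "rx": 0.0, "ry": 0.0, "rz": 0.0, "claw": -1.0}, {"x": 0.0, "y": -0.006, "z": 0.145, "rx": 0.0, "ry": 0.0, "rz": 0.0, "claw": -1.0}, {"x": 0.0, "y": -0.006, "z": 0.145, "rx": 0.0, "ry": 0.0, "rz": 0.0, "claw": -1.0}, {"x": 0.0, "y": -0.006, "z": 0.145, "rx": 0.0, "ry": 0.0, "rz": 0.0, "claw": -1.0}])

```text
t: 11.7
position: [0.5578, 0.1646, 0.0514]
ee_rot: [0.7, 0.714, -0.0, -0.001]
wrist_force: [0.2, 0.2, -0.4]
grip_width: 0.627
gripper_force: 63.5
```

Run:
```python
from h import *
go((.5573,.164,.0405),91.1)
```

```text
t 11.70 pos [0.5578 0.1646 0.0514] xyz [-0.003 -0.002  0.055] r [-0.004 -0.002  0.   ] rows 0.3 F [ 0.2  0.2 -0.4] w 53.3
```

>>> send_rows(deltas=[{"x": -0.003, "y": -0.002, "z": 0.02, "rx": 0.0, "ry": 0.0, "rz": 0.0, "claw": -1.0}, {"x": -0.003, "y": -0.002, "z": 0.035, "rx": 0.0, "ry": 0.0, "rz": 0.0, "claw": -1.0}, {"x": -0.003, "y": -0.002, "z": 0.047, "rx": 0.0, "ry": 0.0, "rz": 0.0, "claw": -1.0}, {"x": -0.003, "y": -0.002, "z": 0.054, "rx": 0.0, "ry": 0.0, "rz": 0.0, "claw": -1.0}, {"x": -0.003, "y": -0.002, "z": 0.056, "rx": 0.0, "ry": 0.0, "rz": 0.0, "claw": -1.0}, {"x": -0.003, "y": -0.002, "z": 0.056, "rx": 0.0, "ry": 0.0, "rz": 0.0, "claw": -1.0}])

```text
t: 12.2
position: [0.5573, 0.1639, 0.0408]
ee_rot: [0.7, 0.714, -0.0, -0.001]
wrist_force: [-1.6, -0.7, 3.2]
grip_width: 0.633
gripper_force: 63.9
```

>>> send_rows(deltas=[{"x": 0.0, "y": 0.0, "z": 0.001, "rx": 0.0, "ry": 0.0, "rz": 0.0, "claw": 0.5}, {"x": 0.0, "y": 0.0, "z": 0.001, "rx": 0.0, "ry": 0.0, "rz": 0.0, "claw": 1.0}, {"x": 0.0, "y": 0.0, "z": 0.001, "rx": 0.0, "ry": 0.0, "rz": 0.0, "claw": 1.0}, {"x": 0.0, "y": 0.0, "z": 0.001, "rx": 0.0, "ry": 0.0, "rz": 0.0, "claw": 1.0}, {"x": 0.0, "y": 0.0, "z": -0.15, "rx": 0.0, "ry": 0.0, "rz": 0.0, "claw": 1.0}, {"x": 0.0, "y": 0.0, "z": -0.35, "rx": 0.0, "ry": 0.0, "rz": 0.0, "claw": 1.0}, {"x": 0.0, "y": 0.0, "z": -0.55, "rx": 0.0, "ry": 0.0, "rz": 0.0, "claw": 1.0}, {"x": 0.0, "y": 0.0, "z": -0.75, "rx": 0.0, "ry": 0.0, "rz": 0.0, "claw": 1.0}])

```text
t: 12.87
position: [0.5571, 0.1637, 0.1916]
ee_rot: [0.7, 0.714, -0.001, -0.001]
wrist_force: [0.5, 0.3, 0.7]
grip_width: 1.001
gripper_force: 0.0
```

Run:
```python
from h import *
go((.395,.187,.15),90)
c,im=snap('wrist','pics/w9.png')
import pickle;pickle.dump((c,im),open('w9.pkl','wb'))
```

```text
t 12.87 pos [0.5571 0.1637 0.1916] xyz [ 0.132 -0.807  0.21 ] r [-0.005 -0.002  0.037] rows 4.1 F [0.5 0.3 0.7] w 85.1
```

View pics/w9.png

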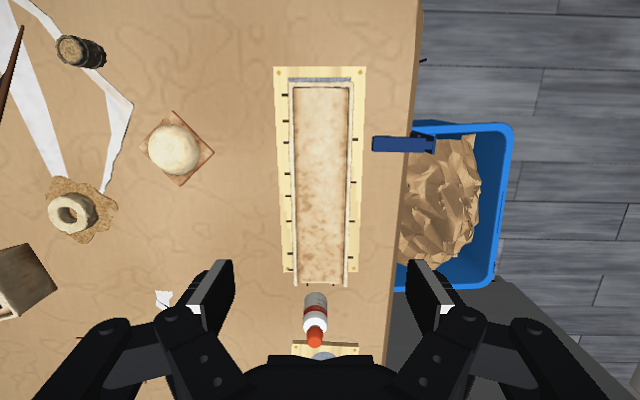

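w9: the portico lies squarely in its bed (300,180) with felt showing at the far end; the glue bottle still stands at (315,315). The dome tile's corners are at (175,110), (214,152), (180,186), (138,146). I'll compute the dome pose from several stored views.

Run:
```python
from h import *
import pickle
for n,q in(("w5",[(171,119),(215,160),(180,199),(135,157)]),("w6",[(171,109),(211,150),(177,186),(134,148)]),("w9",[(175,110),(214,152),(180,186),(138,146)]),("w8",[(152,112),(202,158),(165,199),(112,153)]),("w1",[(322,163),(348,188),(322,214),(297,188)])):
    c,im=pickle.load(open(n+'.pkl','rb'));P=onz(c,q,.004)[:,:2]
    d=[P[(i+1)%4]-P[i] for i in range(4)]
    print(n,P.mean(0).round(4),[round(np.linalg.norm(x)*1000) for x in d],[round(np.degrees(np.arctan2(x[1],x[0]))%90,1) for x in d])
    h=cv2.cvtColor(im,cv2.COLOR_RGB2HSV); x,y=np.mean(q,0).astype(int)
    m=(h[...,1]<75)&(h[...,2]>170)
    for r in rect(c,m,(max(x-45,0),y-45,x+45,y+45),.02,minpx=400): print("  dome",r)
    m=(h[...,2]<120)
    for r in rect(c,m,(0,0,110,90) if n!="w1" else (250,105,295,145),.034,minpx=100): print("  bst",r)
```

```text
w5 [0.3982 0.1946] [57, 60, 61, 58] [np.float64(46.1), np.float64(46.8), np.float64(43.8), np.float64(43.0)]
  dome (np.int32(2111), array([402. , 196.4]), array([50.5, 52.6]), 86.2, array([401.1, 196.7]))
  bst (np.int32(308), array([275.3, 286.9]), array([50.9,  5.7]), 59.9, array([277. , 289.1]))
  bst (np.int32(970), array([336.4, 286.5]), array([25.7, 45. ]), 77.1, array([341. , 286.3]))
w6 [0.3987 0.1946] [57, 59, 59, 62] [np.float64(42.3), np.float64(44.5), np.float64(44.8), np.float64(42.2)]
  dome (np.int32(1872), array([401.6, 196.1]), array([51.3, 50.4]), 42.8, array([400.8, 196.4]))
  bst (np.int32(378), array([270.4, 281.3]), array([64.1,  6.1]), 60.2, array([272.2, 283.5]))
  bst (np.int32(861), array([336.2, 286.6]), array([25.6, 44.4]), 77.7, array([340.2, 286.1]))
w9 [0.3985 0.1946] [58, 58, 61, 60] [np.float64(40.5), np.float64(42.8), np.float64(42.3), np.float64(40.0)]
  dome (np.int32(1772), array([401.3, 196.3]), array([50.8, 50.5]), 52.5, array([400.4, 196.4]))
  bst (np.int32(461), array([268. , 281.6]), array([66.2,  9.4]), 60.3, array([267.1, 276.9]))
  bst (np.int32(834), array([335.5, 286.6]), array([25.5, 45.5]), 77.1, array([339.8, 286.1]))
w8 [0.3992 0.1954] [58, 58, 62, 58] [np.float64(45.0), np.float64(45.3), np.float64(44.5), np.float64(40.7)]
  dome (np.int32(2423), array([401.6, 196.4]), array([50.7, 50.4]), 63.1, array([400.4, 196.4]))
  bst (np.int32(1481), array([336.5, 286.1]), array([25.8, 50. ]), 76.8, array([340.8, 285.7]))
w1 [0.3982 0.1946] [55, 58, 57, 54] [np.float64(46.1), np.float64(47.1), np.float64(42.3), np.float64(45.5)]
  dome (np.int32(597), array([346.9, 226.6]), array([76.5, 28.5]), 87.6, array([342.2, 233.8]))
  dome (np.int32(865), array([397.5, 198. ]), array([48.9, 49.9]), 63.6, array([396.6, 197.6]))
  bst (np.int32(104), array([327.3, 289.1]), array([25.5, 23.3]), 0.1, array([332. , 291.7]))
```

>>> send_rows(deltas=[{"x": 0.17, "y": -0.79, "z": 0.0, "rx": 0.0, "ry": 0.0, "rz": -0.95, "claw": 0.5}, {"x": 0.17, "y": -0.79, "z": 0.0, "rx": 0.0, "ry": 0.0, "rz": -0.95, "claw": 0.5}, {"x": 0.17, "y": -0.79, "z": 0.15, "rx": 0.0, "ry": 0.0, "rz": -0.95, "claw": 0.5}, {"x": 0.17, "y": -0.79, "z": 0.35, "rx": 0.0, "ry": 0.0, "rz": -0.95, "claw": 0.5}, {"x": 0.17, "y": -0.79, "z": 0.35, "rx": 0.0, "ry": 0.0, "rz": -0.95, "claw": 0.5}, {"x": 0.17, "y": -0.79, "z": 0.35, "rx": 0.0, "ry": 0.0, "rz": -0.95, "claw": 0.5}])

```text
t: 13.42
position: [0.3906, 0.1934, 0.1158]
ee_rot: [0.502, 0.865, -0.004, -0.005]
wrist_force: [-1.8, -0.5, -1.1]
grip_width: 0.748
gripper_force: 0.0
```

>>> send_rows(deltas=[{"x": 0.0, "y": 0.0, "z": 0.0, "rx": 0.0, "ry": 0.0, "rz": -0.46, "claw": 0.5}, {"x": 0.0, "y": 0.0, "z": 0.0, "rx": 0.0, "ry": 0.0, "rz": -0.46, "claw": 0.5}, {"x": 0.0, "y": 0.0, "z": 0.0, "rx": 0.0, "ry": 0.0, "rz": -0.46, "claw": 0.5}, {"x": 0.0, "y": 0.0, "z": 0.0, "rx": 0.0, "ry": 0.0, "rz": -0.46, "claw": 0.5}])

```text
t: 13.75
position: [0.401, 0.1951, 0.1219]
ee_rot: [0.397, 0.918, 0.001, 0.0]
wrist_force: [0.5, -0.4, -0.5]
grip_width: 0.749
gripper_force: 0.0
```

Run:
```python
from h import *
go((.3985,.1947,.01),133.7)
c,im=snap('wrist','pics/w10.png')
h=cv2.cvtColor(im,cv2.COLOR_RGB2HSV); x,y=proj(c,[[.3985,.1947,.015]])[0].astype(int);print(x,y)
m=(h[...,1]<75)&(h[...,2]>170)
for r in rect(c,m,(x-60,y-70,x+60,y+70),.02,minpx=400): print("  dome",r)
```

```text
t 13.75 pos [0.401  0.1951 0.1219] xyz [ 0.007 -0.011  0.56 ] r [ 0.003 -0.001 -0.017] rows 2.7 F [ 0.5 -0.4 -0.5] w 63.6
316 198
  dome (np.int32(719), array([340.4, 220.1]), array([55. , 15.1]), 61.1, array([338.6, 213.8]))
  dome (np.int32(2454), array([395.7, 196.9]), array([47.5, 50.3]), 60.7, array([394.6, 196.7]))
```

>>> send_rows(deltas=[{"x": 0.009, "y": -0.009, "z": 0.18, "rx": 0.0, "ry": 0.0, "rz": -0.015, "claw": 0.5}, {"x": 0.009, "y": -0.009, "z": 0.36, "rx": 0.0, "ry": 0.0, "rz": -0.015, "claw": 0.5}, {"x": 0.009, "y": -0.009, "z": 0.5, "rx": 0.0, "ry": 0.0, "rz": -0.015, "claw": 0.5}, {"x": 0.009, "y": -0.009, "z": 0.55, "rx": 0.0, "ry": 0.0, "rz": -0.015, "claw": 0.5}, {"x": 0.009, "y": -0.009, "z": 0.55, "rx": 0.0, "ry": 0.0, "rz": -0.015, "claw": 0.5}, {"x": 0.009, "y": -0.009, "z": 0.55, "rx": 0.0, "ry": 0.0, "rz": -0.015, "claw": 0.5}])

```text
t: 14.3
position: [0.3969, 0.1951, 0.0112]
ee_rot: [0.392, 0.92, 0.0, -0.001]
wrist_force: [-0.4, 0.9, 0.5]
grip_width: 0.75
gripper_force: 0.0
```

Run:
```python
from h import *
go((.3985,.1955,.005),133.7)
```

```text
t 14.30 pos [0.3969 0.1951 0.0112] xyz [-0.004  0.007  0.031] r [-0.001 -0.004  0.003] rows 0.2 F [-0.4  0.9  0.5] w 63.8
```

>>> send_rows(deltas=[{"x": -0.003, "y": 0.005, "z": 0.015, "rx": 0.0, "ry": 0.0, "rz": 0.0, "claw": 0.5}, {"x": -0.003, "y": 0.005, "z": 0.03, "rx": 0.0, "ry": 0.0, "rz": 0.0, "claw": 0.5}, {"x": -0.003, "y": 0.005, "z": 0.03, "rx": 0.0, "ry": 0.0, "rz": 0.0, "claw": 0.5}])

```text
t: 14.55
position: [0.3987, 0.1957, 0.0057]
ee_rot: [0.392, 0.92, 0.001, -0.0]
wrist_force: [0.0, 0.4, 1.2]
grip_width: 0.748
gripper_force: 0.0
```

>>> send_rows(deltas=[{"x": 0.0, "y": 0.0, "z": 0.01, "rx": 0.0, "ry": 0.0, "rz": 0.0, "claw": 0.5}, {"x": 0.0, "y": 0.0, "z": 0.01, "rx": 0.0, "ry": 0.0, "rz": 0.0, "claw": 0.5}])

```text
t: 14.72
position: [0.3976, 0.1954, 0.0031]
ee_rot: [0.392, 0.92, 0.0, -0.001]
wrist_force: [-0.3, -0.3, -0.2]
grip_width: 0.75
gripper_force: 0.0
```

>>> send_rows(deltas=[{"x": 0.0, "y": 0.0, "z": 0.01, "rx": 0.0, "ry": 0.0, "rz": 0.0, "claw": 0.5}, {"x": 0.0, "y": 0.0, "z": 0.01, "rx": 0.0, "ry": 0.0, "rz": 0.0, "claw": 0.5}])

```text
t: 14.88
position: [0.3972, 0.1953, 0.0007]
ee_rot: [0.392, 0.92, 0.0, -0.001]
wrist_force: [0.1, 0.1, 0.7]
grip_width: 0.75
gripper_force: 0.0
```

>>> send_rows(deltas=[{"x": 0.0, "y": 0.0, "z": 0.0, "rx": 0.0, "ry": 0.0, "rz": 0.0, "claw": -1.0}, {"x": 0.0, "y": 0.0, "z": 0.0, "rx": 0.0, "ry": 0.0, "rz": 0.0, "claw": -1.0}, {"x": 0.0, "y": 0.0, "z": 0.0, "rx": 0.0, "ry": 0.0, "rz": 0.0, "claw": -1.0}, {"x": 0.0, "y": 0.0, "z": 0.0, "rx": 0.0, "ry": 0.0, "rz": 0.0, "claw": -1.0}])

```text
t: 15.22
position: [0.3966, 0.1947, 0.0018]
ee_rot: [0.392, 0.92, -0.001, -0.001]
wrist_force: [-4.0, -1.8, 13.3]
grip_width: 0.596
gripper_force: 56.8
```

>>> send_rows(deltas=[{"x": 0.0, "y": 0.0, "z": 0.0, "rx": 0.0, "ry": 0.0, "rz": 0.0, "claw": 0.37}, {"x": 0.0, "y": 0.0, "z": 0.0, "rx": 0.0, "ry": 0.0, "rz": 0.0, "claw": 0.37}, {"x": 0.0, "y": 0.0, "z": 0.0, "rx": 0.0, "ry": 0.0, "rz": 0.0, "claw": 0.37}])

```text
t: 15.47
position: [0.3974, 0.1954, 0.0007]
ee_rot: [0.392, 0.92, 0.0, -0.001]
wrist_force: [0.5, 0.7, -1.2]
grip_width: 0.685
gripper_force: 0.0
```

>>> send_rows(deltas=[{"x": 0.0, "y": 0.0, "z": 0.01, "rx": 0.0, "ry": 0.0, "rz": 0.0, "claw": 0.37}, {"x": 0.0, "y": 0.0, "z": 0.01, "rx": 0.0, "ry": 0.0, "rz": 0.0, "claw": 0.37}])

```text
t: 15.63
position: [0.3976, 0.1954, -0.0005]
ee_rot: [0.392, 0.92, 0.0, -0.001]
wrist_force: [-1.3, -0.5, 10.0]
grip_width: 0.683
gripper_force: 5.4
```

>>> send_rows(deltas=[{"x": 0.0, "y": 0.0, "z": 0.008, "rx": 0.0, "ry": 0.0, "rz": 0.0, "claw": 0.37}, {"x": 0.0, "y": 0.0, "z": 0.008, "rx": 0.0, "ry": 0.0, "rz": 0.0, "claw": 0.37}])

```text
t: 15.8
position: [0.3977, 0.1954, -0.0009]
ee_rot: [0.392, 0.92, -0.0, -0.001]
wrist_force: [-5.2, -1.0, 24.3]
grip_width: 0.692
gripper_force: 12.3
```

>>> send_rows(deltas=[{"x": 0.0, "y": 0.0, "z": -0.018, "rx": 0.0, "ry": 0.0, "rz": 0.0, "claw": 0.37}, {"x": 0.0, "y": 0.0, "z": -0.018, "rx": 0.0, "ry": 0.0, "rz": 0.0, "claw": 0.37}, {"x": 0.0, "y": 0.0, "z": -0.018, "rx": 0.0, "ry": 0.0, "rz": 0.0, "claw": -1.0}, {"x": 0.0, "y": 0.0, "z": -0.018, "rx": 0.0, "ry": 0.0, "rz": 0.0, "claw": -1.0}, {"x": 0.0, "y": 0.0, "z": -0.018, "rx": 0.0, "ry": 0.0, "rz": 0.0, "claw": -1.0}, {"x": 0.0, "y": 0.0, "z": -0.018, "rx": 0.0, "ry": 0.0, "rz": 0.0, "claw": -1.0}, {"x": 0.0, "y": 0.0, "z": -0.018, "rx": 0.0, "ry": 0.0, "rz": 0.0, "claw": -1.0}])

```text
t: 16.38
position: [0.3972, 0.1947, 0.0018]
ee_rot: [0.392, 0.92, -0.001, -0.001]
wrist_force: [-4.0, -1.9, 18.3]
grip_width: 0.599
gripper_force: 57.4
```

>>> send_rows(deltas=[{"x": 0.0, "y": 0.0, "z": -0.03, "rx": 0.0, "ry": 0.0, "rz": 0.0, "claw": -1.0}, {"x": 0.0, "y": 0.0, "z": -0.06, "rx": 0.0, "ry": 0.0, "rz": 0.0, "claw": -1.0}, {"x": 0.0, "y": 0.0, "z": -0.1, "rx": 0.0, "ry": 0.0, "rz": 0.0, "claw": -1.0}, {"x": 0.0, "y": 0.0, "z": -0.1, "rx": 0.0, "ry": 0.0, "rz": 0.0, "claw": -1.0}, {"x": 0.0, "y": 0.0, "z": -0.1, "rx": 0.0, "ry": 0.0, "rz": 0.0, "claw": -1.0}])

```text
t: 16.8
position: [0.3979, 0.1955, 0.0211]
ee_rot: [0.392, 0.92, 0.001, -0.001]
wrist_force: [-0.0, 0.2, -0.9]
grip_width: 0.593
gripper_force: 56.3
```

>>> send_rows(deltas=[{"x": 0.0, "y": 0.0, "z": -0.12, "rx": 0.0, "ry": 0.0, "rz": 0.0, "claw": -1.0}, {"x": 0.0, "y": 0.0, "z": -0.24, "rx": 0.0, "ry": 0.0, "rz": 0.0, "claw": -1.0}, {"x": 0.0, "y": 0.0, "z": -0.36, "rx": 0.0, "ry": 0.0, "rz": 0.0, "claw": -1.0}, {"x": 0.0, "y": 0.0, "z": -0.48, "rx": 0.0, "ry": 0.0, "rz": 0.0, "claw": -1.0}, {"x": 0.0, "y": 0.0, "z": -0.6, "rx": 0.0, "ry": 0.0, "rz": 0.0, "claw": -1.0}])

```text
t: 17.22
position: [0.397, 0.195, 0.1413]
ee_rot: [0.392, 0.92, -0.0, -0.001]
wrist_force: [0.3, 0.1, -1.8]
grip_width: 0.595
gripper_force: 56.8
```

>>> send_rows(deltas=[{"x": -0.1, "y": -0.03, "z": 0.0, "rx": 0.0, "ry": 0.0, "rz": 0.1, "claw": -1.0}, {"x": -0.22, "y": -0.07, "z": 0.0, "rx": 0.0, "ry": 0.0, "rz": 0.2, "claw": -1.0}, {"x": -0.34, "y": -0.11, "z": 0.0, "rx": 0.0, "ry": 0.0, "rz": 0.3, "claw": -1.0}, {"x": -0.46, "y": -0.15, "z": 0.0, "rx": 0.0, "ry": 0.0, "rz": 0.4, "claw": -1.0}, {"x": -0.58, "y": -0.19, "z": 0.0, "rx": 0.0, "ry": 0.0, "rz": 0.5, "claw": -1.0}, {"x": -0.7, "y": -0.23, "z": 0.0, "rx": 0.0, "ry": 0.0, "rz": 0.6, "claw": -1.0}, {"x": -0.82, "y": -0.27, "z": 0.0, "rx": 0.0, "ry": 0.0, "rz": 0.7, "claw": -1.0}, {"x": -0.94, "y": -0.31, "z": 0.0, "rx": 0.0, "ry": 0.0, "rz": 0.77, "claw": -1.0}])

```text
t: 17.88
position: [0.483, 0.0155, 0.1398]
ee_rot: [0.569, 0.822, -0.0, -0.002]
wrist_force: [0.1, 0.2, -1.7]
grip_width: 0.592
gripper_force: 56.8
```

Run:
```python
from h import *
go((.5667,-.1664,.12),87.4)
```

```text
t 17.88 pos [0.483  0.0155 0.1398] xyz [-0.999  0.072  0.096] r [-0.005 -0.003  0.774] rows 4.8 F [ 0.1  0.2 -1.7] w 50.3
```

>>> send_rows(deltas=[{"x": -0.14, "y": 0.01, "z": 0.0, "rx": 0.0, "ry": 0.0, "rz": 0.12, "claw": -1.0}, {"x": -0.3, "y": 0.02, "z": 0.0, "rx": 0.0, "ry": 0.0, "rz": 0.25, "claw": -1.0}, {"x": -0.46, "y": 0.03, "z": 0.0, "rx": 0.0, "ry": 0.0, "rz": 0.38, "claw": -1.0}, {"x": -0.62, "y": 0.05, "z": 0.0, "rx": 0.0, "ry": 0.0, "rz": 0.5, "claw": -1.0}, {"x": -0.78, "y": 0.06, "z": 0.0, "rx": 0.0, "ry": 0.0, "rz": 0.62, "claw": -1.0}, {"x": -0.9, "y": 0.07, "z": 0.0, "rx": 0.0, "ry": 0.0, "rz": 0.7, "claw": -1.0}, {"x": -0.99, "y": 0.072, "z": 0.05, "rx": 0.0, "ry": 0.0, "rz": 0.77, "claw": -1.0}, {"x": -0.99, "y": 0.072, "z": 0.09, "rx": 0.0, "ry": 0.0, "rz": 0.77, "claw": -1.0}])

```text
t: 18.55
position: [0.5688, -0.1671, 0.1216]
ee_rot: [0.723, 0.691, -0.0, 0.001]
wrist_force: [0.7, -0.1, -0.3]
grip_width: 0.595
gripper_force: 56.8
```

Run:
```python
from h import *
import pickle
go((.5667,-.1664,.03),87.4)
c,im=snap('wrist','pics/w11.png');pickle.dump((c,im),open('w11.pkl','wb'))
h=cv2.cvtColor(im,cv2.COLOR_RGB2HSV);f=im.astype(int)
m=(f[...,2]>f[...,0]-12)&(f[...,2]>60)&(f[...,2]<210)
for X in([.5695,-.1,.003],):
    x,y=proj(c,[X])[0].astype(int);print(x,y)
    for z in(.003,.008):print(rect(c,m,(x-40,y-40,x+40,y+40),z,minpx=200))
```

```text
t 18.55 pos [ 0.5688 -0.1671  0.1216] xyz [ 0.004 -0.011  0.458] r [0.002 0.002 0.   ] rows 2.2 F [ 0.7 -0.1 -0.3] w 50.5
315 120
[(np.int32(1679), array([567.6, -98.8]), array([37.6, 38.2]), 87.3, array([567.8, -98.7])), (np.int32(320), array([ 566.7, -131.1]), array([ 2.7, 69.7]), 87.3, array([ 566.7, -131.1]))]
[(np.int32(1679), array([567.7, -98.6]), array([36.9, 37.5]), 87.3, array([567.9, -98.5])), (np.int32(320), array([ 566.9, -130.3]), array([ 2.6, 68.4]), 87.3, array([ 566.9, -130.3]))]
```

>>> send_rows(deltas=[{"x": 0.005, "y": -0.019, "z": 0.12, "rx": 0.0, "ry": 0.0, "rz": 0.0, "claw": -1.0}, {"x": 0.005, "y": -0.019, "z": 0.25, "rx": 0.0, "ry": 0.0, "rz": 0.0, "claw": -1.0}, {"x": 0.005, "y": -0.019, "z": 0.38, "rx": 0.0, "ry": 0.0, "rz": 0.0, "claw": -1.0}, {"x": 0.005, "y": -0.019, "z": 0.48, "rx": 0.0, "ry": 0.0, "rz": 0.0, "claw": -1.0}, {"x": 0.005, "y": -0.019, "z": 0.48, "rx": 0.0, "ry": 0.0, "rz": 0.0, "claw": -1.0}, {"x": 0.005, "y": -0.019, "z": 0.48, "rx": 0.0, "ry": 0.0, "rz": 0.0, "claw": -1.0}, {"x": 0.005, "y": -0.019, "z": 0.48, "rx": 0.0, "ry": 0.0, "rz": 0.0, "claw": -1.0}])

```text
t: 19.18
position: [0.5631, -0.1617, 0.0269]
ee_rot: [0.721, 0.693, -0.0, -0.001]
wrist_force: [0.4, -0.6, -0.5]
grip_width: 0.592
gripper_force: 56.8
```

Run:
```python
from h import *
go((.5650,-.166,.005),87.3)
```

```text
t 19.18 pos [ 0.5631 -0.1617  0.0269] xyz [-0.021  0.01   0.11 ] r [-0.002 -0.002  0.013] rows 0.5 F [ 0.4 -0.6 -0.5] w 50.3
```

>>> send_rows(deltas=[{"x": -0.021, "y": 0.008, "z": 0.03, "rx": 0.0, "ry": 0.0, "rz": 0.01, "claw": -1.0}, {"x": -0.021, "y": 0.008, "z": 0.06, "rx": 0.0, "ry": 0.0, "rz": 0.01, "claw": -1.0}, {"x": -0.021, "y": 0.008, "z": 0.08, "rx": 0.0, "ry": 0.0, "rz": 0.01, "claw": -1.0}, {"x": -0.021, "y": 0.008, "z": 0.095, "rx": 0.0, "ry": 0.0, "rz": 0.01, "claw": -1.0}, {"x": -0.021, "y": 0.008, "z": 0.095, "rx": 0.0, "ry": 0.0, "rz": 0.01, "claw": -1.0}])

```text
t: 19.6
position: [0.5635, -0.1662, 0.0064]
ee_rot: [0.723, 0.691, -0.001, -0.002]
wrist_force: [0.6, 0.0, -1.8]
grip_width: 0.6
gripper_force: 56.8
```

>>> send_rows(deltas=[{"x": 0.0, "y": 0.0, "z": 0.01, "rx": 0.0, "ry": 0.0, "rz": 0.0, "claw": -1.0}, {"x": 0.0, "y": 0.0, "z": 0.016, "rx": 0.0, "ry": 0.0, "rz": 0.0, "claw": -1.0}, {"x": 0.0, "y": 0.0, "z": 0.016, "rx": 0.0, "ry": 0.0, "rz": 0.0, "claw": -1.0}])

```text
t: 19.85
position: [0.5642, -0.1664, 0.005]
ee_rot: [0.723, 0.691, -0.0, -0.001]
wrist_force: [-2.3, 1.2, 6.7]
grip_width: 0.594
gripper_force: 59.1
```

>>> send_rows(deltas=[{"x": 0.0, "y": 0.0, "z": 0.0, "rx": 0.0, "ry": 0.0, "rz": 0.0, "claw": 0.5}, {"x": 0.0, "y": 0.0, "z": 0.0, "rx": 0.0, "ry": 0.0, "rz": 0.0, "claw": 0.7}, {"x": 0.0, "y": 0.0, "z": 0.0, "rx": 0.0, "ry": 0.0, "rz": 0.0, "claw": 0.7}, {"x": 0.0, "y": 0.0, "z": -0.15, "rx": 0.0, "ry": 0.0, "rz": 0.0, "claw": 0.7}, {"x": 0.0, "y": 0.0, "z": -0.35, "rx": 0.0, "ry": 0.0, "rz": 0.0, "claw": 0.7}, {"x": 0.0, "y": 0.0, "z": -0.55, "rx": 0.0, "ry": 0.0, "rz": 0.0, "claw": 0.7}, {"x": 0.0, "y": 0.0, "z": -0.75, "rx": 0.0, "ry": 0.0, "rz": 0.0, "claw": 0.7}, {"x": 0.0, "y": 0.0, "z": -0.75, "rx": 0.0, "ry": 0.0, "rz": 0.0, "claw": 0.7}])

```text
t: 20.52
position: [0.5703, -0.1689, 0.1632]
ee_rot: [0.723, 0.691, 0.003, 0.006]
wrist_force: [1.7, -0.8, 1.9]
grip_width: 0.847
gripper_force: 0.0
```

Run:
```python
from h import *
import pickle
c,im=snap('wrist','pics/w12.png');pickle.dump((c,im),open('w12.pkl','wb'))
f=im.astype(int);m=(f[...,2]>f[...,0]-12)&(f[...,2]>60)&(f[...,2]<210)
x,y=proj(c,[[.565,-.166,.007]])[0].astype(int);print(x,y)
h=cv2.cvtColor(im,cv2.COLOR_RGB2HSV)
print(rect(c,(h[...,1]<75)&(h[...,2]>170),(x-60,y-60,x+60,y+60),.02,minpx=400))
mm=np.zeros_like(m);mm[y-70:y+75,x-70:x+70]=m[y-70:y+75,x-70:x+70]
v,u=np.nonzero(mm);P=onz(c,np.c_[u,v],.003)[:,:2]*1000-[565,-166]
a=np.radians(87.3);L=np.c_[P@[np.sin(a),-np.cos(a)],P@[np.cos(a),np.sin(a)]]
k=(abs(L)<38).all(1);L=L[k]
for s,n in((L[L[:,0]<-28],'-x'),(L[L[:,0]>28],'+x')): 
    for lo,hi in((-25,-8),(-8,8),(8,25)):
        q=s[(s[:,1]>lo)&(s[:,1]<hi)];print(n,lo,len(q),q[:,0].min().round(1) if len(q) else'',q[:,0].max().round(1) if len(q) else'')
for s,n in((L[L[:,1]<-28],'-y'),(L[L[:,1]>28],'+y')): 
    for lo,hi in((-25,-8),(-8,8),(8,25)):
        q=s[(s[:,0]>lo)&(s[:,0]<hi)];print(n,lo,len(q),q[:,1].min().round(1) if len(q) else'',q[:,1].max().round(1) if len(q) else'')
go((.45,.05,.2),90)
```

```text
311 182
[(np.int32(6305), array([ 564.8, -165.2]), array([121.9,  89.7]), 87.1, array([ 564.7, -161.2])), (np.int32(2055), array([ 565.6, -164.1]), array([50.9, 50.6]), 41.8, array([ 565.8, -163.4]))]
-x -25 86 -37.3 -31.5
-x -8 96 -37.3 -30.8
-x 8 113 -37.3 -30.2
+x -25 90 30.8 36.6
+x -8 80 30.7 36.1
+x 8 85 31.2 36.5
-y -25 47 -35.9 -33.5
-y -8 42 -36.0 -33.6
-y 8 48 -36.0 -33.6
+y -25 102 31.2 36.3
+y -8 97 30.2 36.3
+y 8 119 30.1 36.2
t 20.57 pos [ 0.5687 -0.1683  0.1597] xyz [ 1.062 -0.641 -0.211] r [ 0.018  0.006 -0.088] rows 6.0 F [-0.2  0.4  0.2] w 72.2
```

The dome tile is in its cut-out, with about 6 mm of felt visible on each side (3 mm at the bottom, where the view foreshortens it). On to the standing barrel.

>>> send_rows(deltas=[{"x": 1.0, "y": -0.6, "z": -0.2, "rx": 0.01, "ry": 0.0, "rz": -0.088, "claw": 0.4}, {"x": 1.0, "y": -0.6, "z": -0.2, "rx": 0.01, "ry": 0.0, "rz": -0.088, "claw": 0.4}, {"x": 1.0, "y": -0.6, "z": -0.2, "rx": 0.01, "ry": 0.0, "rz": -0.088, "claw": 0.4}, {"x": 1.0, "y": -0.6, "z": -0.2, "rx": 0.01, "ry": 0.0, "rz": -0.088, "claw": 0.4}, {"x": 1.0, "y": -0.6, "z": -0.2, "rx": 0.01, "ry": 0.0, "rz": -0.088, "claw": 0.4}, {"x": 1.0, "y": -0.6, "z": -0.2, "rx": 0.01, "ry": 0.0, "rz": -0.088, "claw": 0.4}])

```text
t: 21.07
position: [0.4508, 0.0411, 0.1933]
ee_rot: [0.707, 0.707, -0.003, -0.004]
wrist_force: [-0.2, 0.7, 0.2]
grip_width: 0.698
gripper_force: 0.0
```

>>> send_rows(deltas=[{"x": 1.0, "y": -0.58, "z": 0.1, "rx": 0.0, "ry": 0.0, "rz": 0.0, "claw": 0.2}, {"x": 1.0, "y": -0.58, "z": 0.1, "rx": 0.0, "ry": 0.0, "rz": 0.0, "claw": 0.2}, {"x": 1.0, "y": -0.58, "z": 0.1, "rx": 0.0, "ry": 0.0, "rz": 0.0, "claw": 0.2}, {"x": 1.0, "y": -0.58, "z": 0.1, "rx": 0.0, "ry": 0.0, "rz": 0.0, "claw": 0.2}, {"x": 1.0, "y": -0.58, "z": 0.1, "rx": 0.0, "ry": 0.0, "rz": 0.0, "claw": 0.2}, {"x": 1.0, "y": -0.58, "z": 0.1, "rx": 0.0, "ry": 0.0, "rz": 0.0, "claw": 0.2}, {"x": 1.0, "y": -0.58, "z": 0.1, "rx": 0.0, "ry": 0.0, "rz": 0.0, "claw": 0.2}])

```text
t: 21.65
position: [0.334, 0.241, 0.1735]
ee_rot: [0.705, 0.709, -0.003, -0.004]
wrist_force: [0.1, 0.1, -0.8]
grip_width: 0.598
gripper_force: 0.0
```

Run:
```python
from h import *
go((.329,.285,.15),90)
```

```text
t 21.65 pos [0.334  0.241  0.1735] xyz [ 0.22  -0.023  0.118] r [-0.021 -0.002  0.011] rows 1.2 F [ 0.1  0.1 -0.8] w 50.8
```

>>> send_rows(deltas=[{"x": 0.22, "y": -0.023, "z": 0.118, "rx": -0.015, "ry": 0.0, "rz": 0.01, "claw": 0.2}, {"x": 0.22, "y": -0.023, "z": 0.118, "rx": -0.015, "ry": 0.0, "rz": 0.01, "claw": 0.2}, {"x": 0.22, "y": -0.023, "z": 0.118, "rx": -0.015, "ry": 0.0, "rz": 0.01, "claw": 0.2}, {"x": 0.22, "y": -0.023, "z": 0.118, "rx": -0.015, "ry": 0.0, "rz": 0.01, "claw": 0.2}])

```text
t: 21.98
position: [0.3323, 0.282, 0.1508]
ee_rot: [0.709, 0.705, -0.001, -0.0]
wrist_force: [-0.4, 0.5, 1.1]
grip_width: 0.599
gripper_force: 0.0
```

Run:
```python
from h import *
import pickle
go((.329,.285,.15),90)
c,im=snap('wrist','pics/w13.png');pickle.dump((c,im),open('w13.pkl','wb'))
x,y=proj(c,[[.329,.285,.03]])[0].astype(int);print(x,y, c["t"])
h=cv2.cvtColor(im,cv2.COLOR_RGB2HSV)
for T in(90,110,130):
  for z in(0,.034):print(T,z,rect(c,h[...,2]<T,(x-50,y-60,x+50,y+45),z,minpx=100))
```

```text
t 21.98 pos [0.3323 0.282  0.1508] xyz [ 0.015 -0.016  0.004] r [-0.002  0.002 -0.009] rows 0.1 F [-0.4  0.5  1.1] w 50.9
315 192 [-0.33131887  0.25368192  0.39450254]
90 0 [(np.int32(170), array([324.3, 290.9]), array([16.3, 26.6]), 87.4, array([325.5, 292.9]))]
90 0.034 [(np.int32(170), array([325.4, 299.1]), array([14.4, 23.5]), 87.4, array([326.5, 300.9]))]
110 0 [(np.int32(220), array([326.2, 288.7]), array([21.1, 27.9]), 73.4, array([325.6, 292.1]))]
110 0.034 [(np.int32(220), array([327. , 297.2]), array([18.7, 24.7]), 73.4, array([326.5, 300.2]))]
130 0 [(np.int32(297), array([323.2, 283.8]), array([30.3, 30.5]), 16.8, array([324.1, 288.8]))]
130 0.034 [(np.int32(297), array([324.4, 292.9]), array([26.8, 27. ]), 16.8, array([325.2, 297.3]))]
```

Run:
```python
from h import *
import pickle
c,im=pickle.load(open('w13.pkl','rb'))
g=cv2.cvtColor(im,cv2.COLOR_RGB2GRAY)
sub=g[150:225:3,285:350:3]
for i,r in enumerate(sub): print(150+3*i,' '.join('%3d'%v for v in r))
```

```text
150 178 177 178 180 180 181 181 181 182 181 182 180 183 183 183 182 181 181 181 182 179 179
153 179 177 178 181 180 180 181 179 181 180 180 179 182 183 182 180 180 180 181 181 177 178
156 178 177 178 180 177 180 182 180 181 181 180 180 184 184 183 183 183 182 177 177 185 185
159 179 178 179 181 179 179 180 179 180 180 181 180 183 183 183 183 184 178 178 183 185 185
162 165 179 180 181 180 179 180 179 179 180 181 180 183 183 183 183 185 177 178 185 182 182
165 209 179 178 180 179 180 181 179 180 181 181 181 182 183 184 182 185 177 177 182 182 182
168 231 188 178 178 178 178 182 180 183 184 183 183 180 181 181 180 183 180 176 177 185 183
171 231 233 163 179 179 180 185 124  54  70  60 192 183 183 182 180 184 182 180 178 176 183
174 231 230 230 180 181 187  65  50  46  50  49  52  81 183 182 181 182 182 181 181 177 176
177 230 227 229 205 181  97  83  39  66  44  53  89  36 178 183 182 182 180 182 183 181 176
180 228 226 227 233 202  62  78 131 165 156 120  52  65 136 182 181 182 180 180 181 182 181
183 181 226 227 229 201 116 147 164 143 152 157 144 104  73 186 183 180 180 180 180 181 
[... 499 characters left out ...]
  96  87 114 138 181 180 180 180 181 175 179 182 180 180
204 175 179 179 179 178 178 178 221 208 220 225 222 190 179 179 179 181 180 179 180 181 180
207 177 178 179 180 180 179 179 180 206 220 223 223 225 210 180 180 183 183 181 179 182 180
210 176 178 179 180 180 181 179 180 179 218 223 221 219 219 201 182 181 177 174 175 178 181
213 173 178 179 179 180 181 180 180 180 178 219 218 214 216 221 213 172 175 177 177 176 178
216 174 178 179 178 179 180 179 179 179 178 210 228 219 215 218 219 211 180 183 184 178 172
219 179 178 177 177 179 180 179 179 180 178 213 226 228 222 219 221 222 197 184 184 181 174
222 178 180 179 179 181 179 178 178 177 178 219 226 226 230 225 222 224 223 217 174 177 176
```

Run:
```python
from h import *
import pickle
c,im=pickle.load(open('w13.pkl','rb'))
print(onz(c,[(311.5,190.5),(298,190),(325,190),(311.5,178.5),(311.5,203)],.034).round(4), onz(c,[(311.5,171)],0))
```

```text
[[0.3255 0.2882 0.034 ]
 [0.3132 0.2887 0.034 ]
 [0.3377 0.2886 0.034 ]
 [0.3256 0.2994 0.034 ]
 [0.3253 0.2763 0.034 ]] [[0.32469227 0.29883327 0.        ]]
```

>>> send_rows(deltas=[{"x": 0.03, "y": -0.034, "z": 0.15, "rx": 0.0, "ry": 0.0, "rz": 0.0, "claw": 0.2}, {"x": 0.03, "y": -0.034, "z": 0.3, "rx": 0.0, "ry": 0.0, "rz": 0.0, "claw": 0.2}, {"x": 0.03, "y": -0.034, "z": 0.45, "rx": 0.0, "ry": 0.0, "rz": 0.0, "claw": 0.2}, {"x": 0.03, "y": -0.034, "z": 0.5, "rx": 0.0, "ry": 0.0, "rz": 0.0, "claw": 0.2}, {"x": 0.03, "y": -0.034, "z": 0.5, "rx": 0.0, "ry": 0.0, "rz": 0.0, "claw": 0.2}, {"x": 0.03, "y": -0.034, "z": 0.5, "rx": 0.0, "ry": 0.0, "rz": 0.0, "claw": 0.2}])

```text
t: 22.53
position: [0.3268, 0.2884, 0.0523]
ee_rot: [0.71, 0.705, 0.0, -0.0]
wrist_force: [-0.5, 0.6, -0.3]
grip_width: 0.598
gripper_force: 0.0
```

Run:
```python
from h import *
go((.3255,.288,.007),90)
```

```text
t 22.53 pos [0.3268 0.2884 0.0523] xyz [-0.002 -0.006  0.227] r [ 0.001 -0.002 -0.013] rows 1.1 F [-0.5  0.6 -0.3] w 50.8
```

>>> send_rows(deltas=[{"x": 0.0, "y": -0.005, "z": 0.1, "rx": 0.0, "ry": 0.0, "rz": 0.0, "claw": 0.2}, {"x": 0.0, "y": -0.005, "z": 0.2, "rx": 0.0, "ry": 0.0, "rz": 0.0, "claw": 0.2}, {"x": 0.0, "y": -0.005, "z": 0.227, "rx": 0.0, "ry": 0.0, "rz": 0.0, "claw": 0.2}, {"x": 0.0, "y": -0.005, "z": 0.227, "rx": 0.0, "ry": 0.0, "rz": 0.0, "claw": 0.2}, {"x": 0.0, "y": -0.005, "z": 0.227, "rx": 0.0, "ry": 0.0, "rz": 0.0, "claw": -1.0}, {"x": 0.0, "y": -0.005, "z": 0.227, "rx": 0.0, "ry": 0.0, "rz": 0.0, "claw": -1.0}, {"x": 0.0, "y": -0.005, "z": 0.227, "rx": 0.0, "ry": 0.0, "rz": 0.0, "claw": -1.0}, {"x": 0.0, "y": -0.005, "z": 0.227, "rx": 0.0, "ry": 0.0, "rz": 0.0, "claw": -1.0}])

```text
t: 23.2
position: [0.3269, 0.29, 0.0082]
ee_rot: [0.709, 0.705, 0.002, 0.0]
wrist_force: [0.2, -0.7, 6.5]
grip_width: 0.285
gripper_force: 58.9
```

>>> send_rows(deltas=[{"x": 0.0, "y": 0.0, "z": -0.1, "rx": 0.0, "ry": 0.0, "rz": 0.0, "claw": -1.0}, {"x": 0.0, "y": 0.0, "z": -0.25, "rx": 0.0, "ry": 0.0, "rz": 0.0, "claw": -1.0}, {"x": 0.0, "y": 0.0, "z": -0.4, "rx": 0.0, "ry": 0.0, "rz": 0.0, "claw": -1.0}, {"x": 0.0, "y": 0.0, "z": -0.55, "rx": 0.0, "ry": 0.0, "rz": 0.0, "claw": -1.0}, {"x": 0.0, "y": 0.0, "z": -0.7, "rx": 0.0, "ry": 0.0, "rz": 0.0, "claw": -1.0}, {"x": 0.0, "y": 0.0, "z": -0.7, "rx": 0.0, "ry": 0.0, "rz": 0.0, "claw": -1.0}])

```text
t: 23.7
position: [0.3295, 0.2918, 0.1534]
ee_rot: [0.709, 0.705, 0.007, 0.001]
wrist_force: [0.8, 0.8, 0.4]
grip_width: 0.288
gripper_force: 58.9
```

Run:
```python
from h import *
go((.45,.1,.16),89)
```

```text
t 23.70 pos [0.3295 0.2918 0.1534] xyz [-0.955  0.608 -0.034] r [ 0.022 -0.016  0.023] rows 5.4 F [0.8 0.8 0.4] w 24.4
```

>>> send_rows(deltas=[{"x": -0.2, "y": 0.13, "z": -0.03, "rx": 0.0, "ry": 0.0, "rz": 0.023, "claw": -1.0}, {"x": -0.955, "y": 0.608, "z": -0.03, "rx": 0.0, "ry": 0.0, "rz": 0.023, "claw": -1.0}, {"x": -0.955, "y": 0.608, "z": -0.03, "rx": 0.0, "ry": 0.0, "rz": 0.023, "claw": -1.0}, {"x": -0.955, "y": 0.608, "z": -0.03, "rx": 0.0, "ry": 0.0, "rz": 0.023, "claw": -1.0}, {"x": -0.955, "y": 0.608, "z": -0.03, "rx": 0.0, "ry": 0.0, "rz": 0.023, "claw": -1.0}, {"x": -0.955, "y": 0.608, "z": -0.03, "rx": 0.0, "ry": 0.0, "rz": 0.023, "claw": -1.0}, {"x": -0.955, "y": 0.608, "z": -0.03, "rx": 0.0, "ry": 0.0, "rz": 0.023, "claw": -1.0}])

```text
t: 24.28
position: [0.4488, 0.0942, 0.1532]
ee_rot: [0.715, 0.699, 0.002, 0.001]
wrist_force: [0.7, 0.4, -0.8]
grip_width: 0.286
gripper_force: 58.9
```

>>> send_rows(deltas=[{"x": -0.99, "y": 0.59, "z": 0.0, "rx": 0.0, "ry": 0.0, "rz": 0.05, "claw": -1.0}, {"x": -0.99, "y": 0.59, "z": 0.0, "rx": 0.0, "ry": 0.0, "rz": 0.05, "claw": -1.0}, {"x": -0.99, "y": 0.59, "z": 0.0, "rx": 0.0, "ry": 0.0, "rz": 0.05, "claw": -1.0}, {"x": -0.99, "y": 0.59, "z": 0.0, "rx": 0.0, "ry": 0.0, "rz": 0.05, "claw": -1.0}, {"x": -0.99, "y": 0.59, "z": 0.0, "rx": 0.0, "ry": 0.0, "rz": 0.05, "claw": -1.0}, {"x": -0.99, "y": 0.59, "z": 0.0, "rx": 0.0, "ry": 0.0, "rz": 0.05, "claw": -1.0}, {"x": -0.99, "y": 0.59, "z": 0.0, "rx": 0.0, "ry": 0.0, "rz": 0.05, "claw": -1.0}])

```text
t: 24.87
position: [0.5634, -0.1063, 0.1527]
ee_rot: [0.724, 0.69, 0.001, 0.002]
wrist_force: [1.1, -0.1, 0.0]
grip_width: 0.287
gripper_force: 59.0
```

Run:
```python
from h import *
go((.5677,-.099,.05),87.4)
```

```text
t 24.87 pos [ 0.5634 -0.1063  0.1527] xyz [0.038 0.018 0.514] r [ 0.008  0.001 -0.004] rows 2.5 F [ 1.1 -0.1  0. ] w 24.4
```

>>> send_rows(deltas=[{"x": 0.042, "y": 0.018, "z": 0.15, "rx": 0.0, "ry": 0.0, "rz": 0.0, "claw": -1.0}, {"x": 0.042, "y": 0.018, "z": 0.3, "rx": 0.0, "ry": 0.0, "rz": 0.0, "claw": -1.0}, {"x": 0.042, "y": 0.018, "z": 0.45, "rx": 0.0, "ry": 0.0, "rz": 0.0, "claw": -1.0}, {"x": 0.042, "y": 0.018, "z": 0.6, "rx": 0.0, "ry": 0.0, "rz": 0.0, "claw": -1.0}, {"x": 0.042, "y": 0.018, "z": 0.6, "rx": 0.0, "ry": 0.0, "rz": 0.0, "claw": -1.0}, {"x": 0.042, "y": 0.018, "z": 0.6, "rx": 0.0, "ry": 0.0, "rz": 0.0, "claw": -1.0}, {"x": 0.042, "y": 0.018, "z": 0.6, "rx": 0.0, "ry": 0.0, "rz": 0.0, "claw": -1.0}])

```text
t: 25.45
position: [0.5651, -0.0938, 0.0336]
ee_rot: [0.722, 0.692, 0.001, 0.0]
wrist_force: [-0.6, -0.7, 0.2]
grip_width: 0.282
gripper_force: 59.0
```

Run:
```python
from h import *
go((.5677,-.098,.011),87.4)
```

```text
t 25.45 pos [ 0.5651 -0.0938  0.0336] xyz [-0.021  0.014  0.113] r [ 0.004 -0.002  0.005] rows 0.6 F [-0.6 -0.7  0.2] w 24.0
```

>>> send_rows(deltas=[{"x": -0.021, "y": 0.012, "z": 0.03, "rx": 0.0, "ry": 0.0, "rz": 0.0, "claw": -1.0}, {"x": -0.021, "y": 0.012, "z": 0.06, "rx": 0.0, "ry": 0.0, "rz": 0.0, "claw": -1.0}, {"x": -0.021, "y": 0.012, "z": 0.085, "rx": 0.0, "ry": 0.0, "rz": 0.0, "claw": -1.0}, {"x": -0.021, "y": 0.012, "z": 0.098, "rx": 0.0, "ry": 0.0, "rz": 0.0, "claw": -1.0}, {"x": -0.021, "y": 0.012, "z": 0.098, "rx": 0.0, "ry": 0.0, "rz": 0.0, "claw": -1.0}])

```text
t: 25.87
position: [0.566, -0.0986, 0.012]
ee_rot: [0.722, 0.691, 0.0, -0.001]
wrist_force: [-0.6, 0.2, 0.9]
grip_width: 0.286
gripper_force: 59.0
```

>>> send_rows(deltas=[{"x": 0.0, "y": 0.0, "z": 0.01, "rx": 0.0, "ry": 0.0, "rz": 0.0, "claw": -1.0}, {"x": 0.0, "y": 0.0, "z": 0.018, "rx": 0.0, "ry": 0.0, "rz": 0.0, "claw": -1.0}, {"x": 0.0, "y": 0.0, "z": 0.018, "rx": 0.0, "ry": 0.0, "rz": 0.0, "claw": -1.0}])

```text
t: 26.12
position: [0.5665, -0.0988, 0.0111]
ee_rot: [0.722, 0.691, 0.0, -0.0]
wrist_force: [-5.6, 1.0, 14.7]
grip_width: 0.284
gripper_force: 60.6
```

>>> send_rows(deltas=[{"x": 0.0, "y": 0.0, "z": -0.008, "rx": 0.0, "ry": 0.0, "rz": 0.0, "claw": -1.0}, {"x": 0.0, "y": 0.0, "z": -0.008, "rx": 0.0, "ry": 0.0, "rz": 0.0, "claw": 0.1}, {"x": 0.0, "y": 0.0, "z": -0.008, "rx": 0.0, "ry": 0.0, "rz": 0.0, "claw": 0.1}, {"x": 0.0, "y": 0.0, "z": -0.008, "rx": 0.0, "ry": 0.0, "rz": 0.0, "claw": 0.1}, {"x": 0.0, "y": 0.0, "z": -0.2, "rx": 0.0, "ry": 0.0, "rz": 0.0, "claw": 0.1}, {"x": 0.0, "y": 0.0, "z": -0.4, "rx": 0.0, "ry": 0.0, "rz": 0.0, "claw": 0.1}, {"x": 0.0, "y": 0.0, "z": -0.6, "rx": 0.0, "ry": 0.0, "rz": 0.0, "claw": 0.1}, {"x": 0.0, "y": 0.0, "z": -0.7, "rx": 0.0, "ry": 0.0, "rz": 0.0, "claw": 0.1}])

```text
t: 26.78
position: [0.5689, -0.0996, 0.1537]
ee_rot: [0.722, 0.692, 0.002, 0.003]
wrist_force: [0.5, 0.3, -0.6]
grip_width: 0.555
gripper_force: 0.0
```

Run:
```python
from h import *
import pickle
c,im=snap('wrist','pics/w14.png');pickle.dump((c,im),open('w14.pkl','wb'))
x,y=proj(c,[[.567,-.099,.02]])[0].astype(int);print(x,y)
h=cv2.cvtColor(im,cv2.COLOR_RGB2HSV);f=im.astype(int)
print(rect(c,(h[...,2]<95),(x-40,y-50,x+40,y+40),.003,minpx=80))
felt=(f[...,2]>f[...,0]-12)&(f[...,2]>60)&(f[...,2]<210)
print(rect(c,felt,(x-40,y-50,x+40,y+40),.003,minpx=80))
go((.328,-.29,.14),90)
c,im=pickle.load(open('w3.pkl','rb'));print(proj(c,[[.328,-.288,0]]))
g=cv2.imread('pics/w4.png',0)[222:268:2,236:266:2]
for i,r in enumerate(g): print(222+2*i,' '.join('%3d'%v for v in r))
```

```text
315 191
[(np.int32(193), array([568.3, -98.4]), array([17.5, 26.9]), 85.0, array([568.7, -96.2]))]
[(np.int32(441), array([567.5, -96.4]), array([30.1, 37.9]), 89.4, array([567.6, -92.8])), (np.int32(491), array([ 565.7, -138.7]), array([16. , 73.6]), 87.3, array([ 565.9, -135.2]))]
t 26.83 pos [ 0.5711 -0.1002  0.1568] xyz [-1.001 -1.174  0.071] r [ 0.024  0.004 -0.083] rows 7.4 F [1.6 0.1 2.3] w 46.9
[[266.89961448 285.61866223]]
222 164 170 171 173 173 172 170 166 162 159 162 166 166 168 172
224 169 172 174 174 171 166 167 169 169 167 169 168 166 165 167
226 174 176 173 170 170 170 171 171 173 174 175 175 174 173 171
228 175 176 171 167 171 173 174 174 172 172 173 172 173 173 173
230 173 174 168 164 171 174 172 173 171 171 171 171 170 170 171
232 173 173 166 164 173 177 177 176 176 176 172 171 170 169 169
234 172 172 165 169  86  87  88  84  87  84 142 170 170 169 170
236 173 171 163 127  77  86  98  94 100  79 137 170 169 169 169
238 172 171 164 199 206 210 199 200 199 154 142 168 168 169 170
240 172 171 168 175 208 208 211 215 210 206 152 167 169 169 168
242 172 171 170 165 206 206 207 202 194 201 137 168 169 168 169
244 171 171 171 167 201 209 206 206 202 212 133 169 168 169 169
246 171 171 171 167 203 206 203 205 211 209 134 169 168 168 167
248 170 171 170 168 178 197 205 211 209 204 139 169 167 167 167
250 170 170 170 168 181 190 202 208 209 195 145 171 169 168 167
252 172 170 170 167 183 191 199 210 210 210 171 170 169 168 166
254 171 169 169 168 183 194 197 209 211 215 178 166 166 165 166
256 171 170 168 168 181 183 180 204 211 213 206 150 165 164 165
258 172 169 168 168 171 159 149 139 162 164 165 139 169 167 165
260 172 171 170 169 170 183 179 163 174 201 145 170 167 166 166
262 171 169 168 168 185 204 203 197 199 204 178 169 167 165 167
264 170 169 168 167 168 168 167 167 167 165 167 168 167 166 165
266 168 168 168 168 168 168 167 168 168 166 168 168 166 165 164
```

>>> send_rows(deltas=[{"x": -0.5, "y": -0.6, "z": 0.03, "rx": 0.01, "ry": 0.0, "rz": -0.04, "claw": -0.2}, {"x": -0.5, "y": -0.6, "z": 0.03, "rx": 0.01, "ry": 0.0, "rz": -0.04, "claw": -0.2}, {"x": -0.5, "y": -0.6, "z": 0.03, "rx": 0.01, "ry": 0.0, "rz": -0.04, "claw": -0.2}, {"x": -0.5, "y": -0.6, "z": 0.03, "rx": 0.01, "ry": 0.0, "rz": -0.04, "claw": -0.2}, {"x": -0.95, "y": -0.98, "z": 0.06, "rx": 0.01, "ry": 0.0, "rz": -0.08, "claw": -0.2}, {"x": -0.95, "y": -0.98, "z": 0.06, "rx": 0.01, "ry": 0.0, "rz": -0.08, "claw": -0.2}, {"x": -0.95, "y": -0.98, "z": 0.06, "rx": 0.01, "ry": 0.0, "rz": -0.08, "claw": -0.2}, {"x": -0.95, "y": -0.98, "z": 0.06, "rx": 0.01, "ry": 0.0, "rz": -0.08, "claw": -0.2}])

```text
t: 27.5
position: [0.3586, -0.2833, 0.1357]
ee_rot: [0.71, 0.704, -0.002, -0.003]
wrist_force: [0.3, 1.1, -0.8]
grip_width: 0.395
gripper_force: 0.0
```

Run:
```python
from h import *
go((.328,-.290,.12),90)
```

```text
t 27.50 pos [ 0.3586 -0.2833  0.1357] xyz [-0.035 -0.152  0.08 ] r [-0.013 -0.    -0.016] rows 0.8 F [ 0.3  1.1 -0.8] w 33.6
```

>>> send_rows(deltas=[{"x": -0.035, "y": -0.152, "z": 0.08, "rx": -0.01, "ry": 0.0, "rz": -0.01, "claw": -0.2}, {"x": -0.035, "y": -0.152, "z": 0.08, "rx": -0.01, "ry": 0.0, "rz": -0.01, "claw": -0.2}, {"x": -0.035, "y": -0.152, "z": 0.08, "rx": -0.01, "ry": 0.0, "rz": -0.01, "claw": -0.2}, {"x": -0.035, "y": -0.152, "z": 0.08, "rx": -0.01, "ry": 0.0, "rz": -0.01, "claw": -0.2}])

```text
t: 27.83
position: [0.3322, -0.2869, 0.1205]
ee_rot: [0.706, 0.708, 0.001, -0.0]
wrist_force: [0.3, 0.9, -0.2]
grip_width: 0.396
gripper_force: 0.0
```

Run:
```python
from h import *
import pickle
c,im=snap('wrist','pics/w15.png');pickle.dump((c,im),open('w15.pkl','wb'))
go((.328,-.290,.12),90)
x,y=proj(c,[[.328,-.29,.006]])[0].astype(int);print(x,y)
h=cv2.cvtColor(im,cv2.COLOR_RGB2HSV)
g=cv2.cvtColor(im,cv2.COLOR_RGB2GRAY)
print(rect(c,((h[...,2]>207)&(h[...,1]<85))|(h[...,2]<120),(x-50,y-60,x+50,y+50),.012,minpx=60))
Y0=y-36
for v in range(Y0,y+36,3): print(v,' '.join('%3d'%k for k in g[v,x-36:x+36:3]))
print(x-36)
```

```text
t 27.88 pos [ 0.3328 -0.2872  0.1209] xyz [-0.014 -0.024  0.004] r [ 0.003 -0.002  0.008] rows 0.1 F [-0.1  0.1 -0.8] w 33.9
314 201
[(np.int32(8712), array([ 327.3, -285.7]), array([ 92.9, 100.8]), 0.1, array([ 321.1, -279. ]))]
165 196 197 197 196 197 198 198 196 196 194 194 194 193 192 192 193 194 193 195 195 193 192 194 195
168 197 197 198 196 197 198 198 194 194 197 199 195 189 184 186 188 188 189 190 193 195 195 196 194
171 197 198 199 196 193 190 188 193 197 198 192 191 192 195 196 197 196 196 196 197 195 193 193 194
174 198 198 196 195 194 193 191 196 197 196 194 194 196 197 197 197 197 195 196 195 194 193 193 193
177 199 196 193 193 195 197 196 199 197 191 196 197 197 196 196 194 194 194 194 195 193 192 192 192
180 195 194 195 200 196 193 197 198 195 189 195 196 196 197 198 194 195 193 192 194 193 193 194 194
183 196 195 196 198 195 192 196 198 195 187 186 132 113  98  88 179 194 194 194 193 193 193 192 192
186 196 196 196 197 195 194 195 197 194 186 145 205 226 225 221 189 192 194 194 193 193 193 192 190
189 197 197 195 196 196 196 194 196 194 186 228 225 219 230 230 202 19
[... 833 characters left out ...]
 197 198 196 198 197 193 189 193 197 193 192 191 180 209 208 212 234 195 192 190 191 190 191 191
219 199 199 197 196 194 187 190 194 197 195 194 193 194 202 197 191 190 192 191 190 188 189 190 191
222 193 192 191 191 190 189 194 195 197 194 193 192 192 192 192 193 192 193 191 190 188 190 190 192
225 192 191 190 190 191 193 196 195 194 194 192 193 192 191 192 193 191 193 191 190 188 190 191 191
228 196 199 197 197 196 195 195 194 192 193 192 193 193 192 192 193 191 192 192 191 188 188 189 190
231 197 198 195 193 192 194 195 195 194 194 192 191 193 191 192 193 191 192 191 190 188 190 191 191
234 196 195 193 193 193 193 193 193 191 191 191 190 193 192 193 193 191 190 191 191 191 190 190 189
278
```

Run:
```python
from h import *
import pickle
c,im=pickle.load(open('w15.pkl','rb'))
P=onz(c,[(315,185),(321.5,219.5),(307.5,189),(323.5,189),(312.5,210),(329,210)],.012);print(P.round(4));print(onz(c,[(315,182)],0))
d=P[0]-P[1];print(np.linalg.norm(d),np.degrees(np.arctan2(d[1],d[0])))
a=(P[2]+P[3])/2-(P[4]+P[5])/2;print(np.degrees(np.arctan2(a[1],a[0])))
m=(im[...,0]>=213)|(im.max(2)<140);v,u=np.nonzero(m[184:219,300:334]);
r=cv2.minAreaRect(np.c_[u+300,v+184].astype(np.float32));print(r)
g=cv2.cvtColor(im,cv2.COLOR_RGB2GRAY)
for v in range(180,224): print(v,' '.join('%3d'%k for k in g[v,304:334:2]))
```

```text
[[ 0.3289 -0.2731  0.012 ]
 [ 0.3347 -0.3054  0.012 ]
 [ 0.3223 -0.2768  0.012 ]
 [ 0.3364 -0.2767  0.012 ]
 [ 0.3266 -0.2963  0.012 ]
 [ 0.3414 -0.2962  0.012 ]]
[[ 0.32875322 -0.27346167  0.        ]]
0.03276359406613817 100.16512057496041
103.4140781643904
((316.5, 201.0), (34.0, 33.0), 90.0)
180 190 190 195 197 196 196 196 196 198 196 194 195 194 193 192
181 190 190 195 198 197 199 201 202 154 181 196 195 194 192 192
182 188 189 197 202 203 166 130 130 111 170 195 194 193 194 192
183 188 190 186 142 131 113  99  98  88 131 195 194 194 194 194
184 187 190 127 100  96  96  98 141 194 120 195 192 193 194 194
185 187 190 105  85 124 189 204 216 223 176 194 194 193 194 194
186 186 190 145 195 221 226 222 224 221 202 193 192 193 194 194
187 187 188 201 221 233 227 222 221 213 201 191 191 193 193 193
188 187 187 215 226 231 227 221 198 225 218 191 191 192 193 193
189 188 187 228 220 215 219 231 229 230 226 186 192 192 193 193
190 189 188 217 227 224 229 233 234 230 226 192 191 192 193 193
191 190 189 213 229 228 231 232 232 224 222 201 191 192 192 192
192 192 191 196 229 228 229 230 225
[... 1312 characters left out ...]
 194 194 192 193 190 204 204 192 182 184 139 134 142 193 192
214 195 193 192 192 191 203 190 135 102 136 158 212 188 193 191
215 195 193 192 191 191 158 125 141 166 191 210 234 210 193 191
216 194 192 192 192 192 180 201 211 208 213 220 234 217 192 192
217 194 194 193 192 191 202 223 228 226 221 227 216 197 193 191
218 196 193 193 193 192 206 227 233 218 200 200 194 191 193 192
219 196 196 194 194 193 194 206 203 197 191 191 190 191 192 191
220 195 195 194 194 192 190 192 191 192 192 191 191 192 193 191
221 195 196 194 194 193 190 192 192 193 192 191 191 192 193 191
222 195 194 193 193 192 192 192 191 192 192 192 192 192 193 191
223 194 195 193 193 193 192 192 191 192 193 192 191 192 193 192
```

Bench measured: about 14 × 33 mm, yaw about 103.5°, centre (0.3318,-0.289), seat lower than its ends. I'll grip it shifted toward one raised end so the pads cover the full height there.

>>> send_rows(deltas=[{"x": -0.044, "y": 0.003, "z": 0.15, "rx": 0.0, "ry": 0.0, "rz": -0.44, "claw": -0.2}, {"x": -0.044, "y": 0.003, "z": 0.3, "rx": 0.0, "ry": 0.0, "rz": -0.44, "claw": -0.2}, {"x": -0.044, "y": 0.003, "z": 0.42, "rx": 0.0, "ry": 0.0, "rz": -0.44, "claw": -0.2}, {"x": -0.044, "y": 0.003, "z": 0.42, "rx": 0.0, "ry": 0.0, "rz": -0.44, "claw": -0.2}, {"x": -0.044, "y": 0.003, "z": 0.42, "rx": 0.0, "ry": 0.0, "rz": -0.44, "claw": -0.2}])

```text
t: 28.3
position: [0.3328, -0.2947, 0.0361]
ee_rot: [0.619, 0.785, 0.001, -0.001]
wrist_force: [0.9, -0.3, 0.5]
grip_width: 0.399
gripper_force: 0.0
```

Run:
```python
from h import *
go((.3334,-.296,.005),103.5)
```

```text
t 28.30 pos [ 0.3328 -0.2947  0.0361] xyz [-0.008  0.002  0.156] r [ 0.    -0.007 -0.001] rows 0.7 F [ 0.9 -0.3  0.5] w 33.9
```

>>> send_rows(deltas=[{"x": -0.008, "y": 0.002, "z": 0.08, "rx": 0.0, "ry": 0.0, "rz": 0.0, "claw": -0.2}, {"x": -0.008, "y": 0.002, "z": 0.14, "rx": 0.0, "ry": 0.0, "rz": 0.0, "claw": -0.2}, {"x": -0.008, "y": 0.002, "z": 0.157, "rx": 0.0, "ry": 0.0, "rz": 0.0, "claw": -0.2}, {"x": -0.008, "y": 0.002, "z": 0.157, "rx": 0.0, "ry": 0.0, "rz": 0.0, "claw": -0.2}, {"x": -0.008, "y": 0.002, "z": 0.157, "rx": 0.0, "ry": 0.0, "rz": 0.0, "claw": -1.0}, {"x": -0.008, "y": 0.002, "z": 0.157, "rx": 0.0, "ry": 0.0, "rz": 0.0, "claw": -1.0}, {"x": -0.008, "y": 0.002, "z": 0.157, "rx": 0.0, "ry": 0.0, "rz": 0.0, "claw": -1.0}, {"x": -0.008, "y": 0.002, "z": 0.157, "rx": 0.0, "ry": 0.0, "rz": 0.0, "claw": -1.0}])

```text
t: 28.97
position: [0.3345, -0.2982, 0.0069]
ee_rot: [0.62, 0.785, 0.001, 0.001]
wrist_force: [0.3, 0.4, 6.9]
grip_width: 0.126
gripper_force: 58.6
```

>>> send_rows(deltas=[{"x": 0.0, "y": 0.0, "z": -0.05, "rx": 0.0, "ry": 0.0, "rz": 0.0, "claw": -1.0}, {"x": 0.0, "y": 0.0, "z": -0.15, "rx": 0.0, "ry": 0.0, "rz": 0.0, "claw": -1.0}, {"x": 0.0, "y": 0.0, "z": -0.3, "rx": 0.0, "ry": 0.0, "rz": 0.0, "claw": -1.0}, {"x": 0.0, "y": 0.0, "z": -0.45, "rx": 0.0, "ry": 0.0, "rz": 0.0, "claw": -1.0}, {"x": 0.0, "y": 0.0, "z": -0.6, "rx": 0.0, "ry": 0.0, "rz": 0.0, "claw": -1.0}, {"x": 0.0, "y": 0.0, "z": -0.6, "rx": 0.0, "ry": 0.0, "rz": 0.0, "claw": -1.0}])

```text
t: 29.47
position: [0.3365, -0.3012, 0.1322]
ee_rot: [0.62, 0.785, -0.001, 0.006]
wrist_force: [-0.1, 0.2, -0.0]
grip_width: 0.128
gripper_force: 58.7
```

Run:
```python
from h import *
import pickle
c,im=snap('wrist','pics/w16.png');pickle.dump((c,im),open('w16.pkl','wb'))
cv2.imwrite('pics/w16c.png',cv2.resize(im[180:340,200:440,::-1],None,fx=3,fy=3,interpolation=2))
go((.47,-.24,.12),95)
```

```text
t 29.52 pos [ 0.3356 -0.3002  0.1298] xyz [0.137 0.723 0.052] r [0.011 0.013 0.28 ] rows 3.5 F [-0.3 -0.8 -0.4] w 10.7
```

View pics/w16c.png

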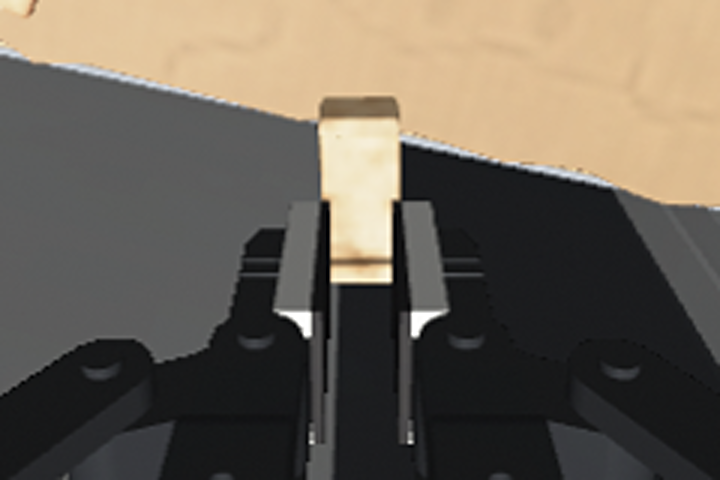

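The crop shows the bench held straight and level, its far raised end between the pads (360,270). Carrying it to its cut-out.

>>> send_rows(deltas=[{"x": 0.03, "y": 0.18, "z": 0.05, "rx": 0.0, "ry": 0.0, "rz": 0.07, "claw": -1.0}, {"x": 0.07, "y": 0.36, "z": 0.05, "rx": 0.0, "ry": 0.0, "rz": 0.14, "claw": -1.0}, {"x": 0.1, "y": 0.54, "z": 0.05, "rx": 0.0, "ry": 0.0, "rz": 0.21, "claw": -1.0}, {"x": 0.137, "y": 0.72, "z": 0.05, "rx": 0.0, "ry": 0.0, "rz": 0.28, "claw": -1.0}, {"x": 0.137, "y": 0.72, "z": 0.05, "rx": 0.0, "ry": 0.0, "rz": 0.28, "claw": -1.0}])

```text
t: 29.93
position: [0.472, -0.2355, 0.1155]
ee_rot: [0.674, 0.739, 0.002, 0.001]
wrist_force: [-0.4, -0.5, -0.0]
grip_width: 0.13
gripper_force: 58.8
```

Run:
```python
from h import *
go((.5616,-.2442,.11),87.3)
```

```text
t 29.93 pos [ 0.472  -0.2355  0.1155] xyz [-0.084  0.442  0.03 ] r [ 0.009 -0.003  0.264] rows 2.2 F [-0.4 -0.5 -0. ] w 11.1
```

>>> send_rows(deltas=[{"x": -0.04, "y": 0.2, "z": 0.03, "rx": 0.0, "ry": 0.0, "rz": 0.13, "claw": -1.0}, {"x": -0.084, "y": 0.4, "z": 0.03, "rx": 0.0, "ry": 0.0, "rz": 0.264, "claw": -1.0}, {"x": -0.084, "y": 0.442, "z": 0.1, "rx": 0.0, "ry": 0.0, "rz": 0.264, "claw": -1.0}, {"x": -0.084, "y": 0.442, "z": 0.25, "rx": 0.0, "ry": 0.0, "rz": 0.264, "claw": -1.0}, {"x": -0.084, "y": 0.442, "z": 0.33, "rx": 0.0, "ry": 0.0, "rz": 0.264, "claw": -1.0}, {"x": -0.084, "y": 0.442, "z": 0.33, "rx": 0.0, "ry": 0.0, "rz": 0.264, "claw": -1.0}, {"x": -0.084, "y": 0.442, "z": 0.33, "rx": 0.0, "ry": 0.0, "rz": 0.264, "claw": -1.0}])

```text
t: 30.52
position: [0.5546, -0.2454, 0.0479]
ee_rot: [0.725, 0.689, 0.0, -0.002]
wrist_force: [0.2, -0.1, -0.5]
grip_width: 0.128
gripper_force: 58.8
```

Run:
```python
from h import *
import pickle
go((.5616,-.2442,.0105),87.3)
c,im=snap('wrist','pics/w17.png');pickle.dump((c,im),open('w17.pkl','wb'))
f=im.astype(int);felt=(f[...,2]>f[...,0]-12)&(f[...,2]>60)&(f[...,2]<210)
x,y=proj(c,[[.562,-.235,.003]])[0].astype(int);print(x,y)
print(rect(c,felt,(x-45,y-55,x+45,y+60),.003,minpx=30))
```

```text
t 30.52 pos [ 0.5546 -0.2454  0.0479] xyz [0.007 0.035 0.187] r [-0.006 -0.006 -0.007] rows 0.9 F [ 0.2 -0.1 -0.5] w 10.9
328 213
[(np.int32(669), array([ 562.5, -200.3]), array([ 4.5, 56.9]), 87.0, array([ 561.4, -200.4])), (np.int32(1587), array([ 561.5, -235.6]), array([43.8, 26. ]), 87.3, array([ 564.1, -230.2])), (np.int32(277), array([ 536.1, -268.2]), array([20.8, 15. ]), 81.0, array([ 539.4, -269.5])), (np.int32(283), array([ 573.2, -270. ]), array([17.2, 20.9]), 3.0, array([ 568.7, -270.9]))]
```

>>> send_rows(deltas=[{"x": 0.005, "y": 0.033, "z": 0.05, "rx": 0.0, "ry": 0.0, "rz": 0.0, "claw": -1.0}, {"x": 0.005, "y": 0.033, "z": 0.1, "rx": 0.0, "ry": 0.0, "rz": 0.0, "claw": -1.0}, {"x": 0.005, "y": 0.033, "z": 0.14, "rx": 0.0, "ry": 0.0, "rz": 0.0, "claw": -1.0}, {"x": 0.005, "y": 0.033, "z": 0.14, "rx": 0.0, "ry": 0.0, "rz": 0.0, "claw": -1.0}, {"x": 0.005, "y": 0.033, "z": 0.14, "rx": 0.0, "ry": 0.0, "rz": 0.0, "claw": -1.0}, {"x": 0.005, "y": 0.033, "z": 0.14, "rx": 0.0, "ry": 0.0, "rz": 0.0, "claw": -1.0}])

```text
t: 31.07
position: [0.5632, -0.2455, 0.0215]
ee_rot: [0.725, 0.689, 0.001, -0.0]
wrist_force: [-0.2, -0.4, 0.9]
grip_width: 0.128
gripper_force: 58.8
```

Run:
```python
from h import *
go((.5614,-.2445,.0105),87.3)
```

```text
t 31.07 pos [ 0.5632 -0.2455  0.0215] xyz [ 0.004 -0.009  0.055] r [ 0.001 -0.003 -0.007] rows 0.3 F [-0.2 -0.4  0.9] w 10.8
```

>>> send_rows(deltas=[{"x": 0.004, "y": -0.007, "z": 0.02, "rx": 0.0, "ry": 0.0, "rz": 0.0, "claw": -1.0}, {"x": 0.004, "y": -0.007, "z": 0.038, "rx": 0.0, "ry": 0.0, "rz": 0.0, "claw": -1.0}, {"x": 0.004, "y": -0.007, "z": 0.05, "rx": 0.0, "ry": 0.0, "rz": 0.0, "claw": -1.0}, {"x": 0.004, "y": -0.007, "z": 0.05, "rx": 0.0, "ry": 0.0, "rz": 0.0, "claw": -1.0}])

```text
t: 31.4
position: [0.5613, -0.2443, 0.0108]
ee_rot: [0.725, 0.689, 0.001, -0.001]
wrist_force: [0.1, 0.1, 0.1]
grip_width: 0.122
gripper_force: 58.8
```

>>> send_rows(deltas=[{"x": 0.0, "y": 0.0, "z": 0.008, "rx": 0.0, "ry": 0.0, "rz": 0.0, "claw": -1.0}, {"x": 0.0, "y": 0.0, "z": 0.012, "rx": 0.0, "ry": 0.0, "rz": 0.0, "claw": -1.0}, {"x": 0.0, "y": 0.0, "z": 0.012, "rx": 0.0, "ry": 0.0, "rz": 0.0, "claw": -1.0}])

```text
t: 31.65
position: [0.562, -0.2447, 0.0099]
ee_rot: [0.725, 0.689, 0.001, -0.0]
wrist_force: [-1.7, 0.2, 4.3]
grip_width: 0.13
gripper_force: 59.4
```

>>> send_rows(deltas=[{"x": 0.0, "y": 0.0, "z": 0.0, "rx": 0.0, "ry": 0.0, "rz": 0.0, "claw": -0.2}, {"x": 0.0, "y": 0.0, "z": 0.0, "rx": 0.0, "ry": 0.0, "rz": 0.0, "claw": -0.2}, {"x": 0.0, "y": 0.0, "z": 0.0, "rx": 0.0, "ry": 0.0, "rz": 0.0, "claw": -0.2}, {"x": 0.0, "y": 0.0, "z": -0.15, "rx": 0.0, "ry": 0.0, "rz": 0.0, "claw": -0.2}, {"x": 0.0, "y": 0.0, "z": -0.35, "rx": 0.0, "ry": 0.0, "rz": 0.0, "claw": -0.2}, {"x": 0.0, "y": 0.0, "z": -0.55, "rx": 0.0, "ry": 0.0, "rz": 0.0, "claw": -0.2}, {"x": 0.0, "y": 0.0, "z": -0.75, "rx": 0.0, "ry": 0.0, "rz": 0.0, "claw": -0.2}, {"x": 0.0, "y": 0.0, "z": -0.85, "rx": 0.0, "ry": 0.0, "rz": 0.0, "claw": -0.2}])

```text
t: 32.32
position: [0.5642, -0.2462, 0.1848]
ee_rot: [0.725, 0.689, 0.002, 0.004]
wrist_force: [0.3, -0.1, 1.6]
grip_width: 0.403
gripper_force: 0.0
```

>>> send_rows(deltas=[{"x": 0.2, "y": -0.3, "z": -0.3, "rx": 0.0, "ry": 0.0, "rz": 0.0, "claw": -0.2}, {"x": 0.2, "y": -0.3, "z": -0.3, "rx": 0.0, "ry": 0.0, "rz": 0.0, "claw": -0.2}, {"x": 0.2, "y": -0.3, "z": -0.3, "rx": 0.0, "ry": 0.0, "rz": 0.0, "claw": -0.2}, {"x": 0.2, "y": -0.3, "z": -0.3, "rx": 0.0, "ry": 0.0, "rz": 0.0, "claw": -0.2}, {"x": 0.2, "y": -0.3, "z": -0.3, "rx": 0.0, "ry": 0.0, "rz": 0.0, "claw": -0.2}])

```text
t: 32.73
position: [0.5043, -0.2022, 0.2393]
ee_rot: [0.725, 0.689, 0.001, 0.001]
wrist_force: [-0.1, 0.5, -1.2]
grip_width: 0.4
gripper_force: 0.0
```

Run:
```python
from h import *
c,im=snap('wrist','pics/w18.png')
go((.5,-.2,.24))
f=im.astype(int);felt=(f[...,2]>f[...,0]-12)&(f[...,2]>60)&(f[...,2]<210)
g=cv2.cvtColor(im,cv2.COLOR_RGB2HSV)
a=np.radians(87.3);ax=np.array([np.sin(a),-np.cos(a)]);ay=np.array([np.cos(a),np.sin(a)])
# rectified map of felt in the bench and barrel cut-outs: '.'=felt, '#'=not (x across, y up, 3 mm grid)
for n,ctr,hx,hy in(("bench",(.5615,-.2356),15,24),("barrel",(.5677,-.0987),21,21),("dome",(.565,-.166),39,39)):
    print(n)
    for yy in range(hy,-hy-1,-3):
        X=[np.r_[np.array(ctr)+(ax*xx+ay*yy)/1000,.003] for xx in range(-hx,hx+1,3)]
        p=proj(c,X).round().astype(int)
        print(''.join('.' if 0<=v<400 and 0<=u<640 and felt[v,u] else('#' if g[min(max(v,0),399),u,2]>130 else 'D') for u,v in p))
print("glue?",proj(c,[[.55,0,.04]]))
# glue in top camera: red cap pixels
ct=get_calibration("top");t=capture("top").astype(int)
m=(t[...,0]>150)&(t[...,1]<90)&(t[...,2]<80);v,u=np.nonzero(m[140:200,290:340]);print("cap px",u.mean()+290,v.mean()+140,len(u))
t0=cv2.imread('pics/top0.png')[...,::-1].astype(int);m=(t0[...,0]>150)&(t0[...,1]<90)&(t0[...,2]<80);v,u=np.nonzero(m[140:200,290:340]);print("before",u.mean()+290,v.mean()+140,len(u))
```

```text
t 32.78 pos [ 0.5042 -0.2022  0.2382] xyz [ 0.01  -0.021 -0.009] r [ 0.001 -0.002 -0.097] rows 0.1 F [ 0.3 -0.5 -0.7] w 33.9
bench
###########
#.........#
#.........#
##..#####.#
##..#####.#
##..#####.#
##..#######
##..#####.#
##..#####.#
##..#####.#
##..#####.#
##..#####.#
#...#####.#
#...#####.#
#...#####.#
#.........#
###########
barrel
###############
######....#####
####........###
###....D###D###
##....#########
##...D#######D#
##..D##########
##..DD#########
##..DD#########
##..DD#######.#
##..DDD#####D##
###...DDD#DD.##
####.......####
#####.....#####
###############
dome
###########################
#.........................#
#...#.....................#
#...###################...#
#...####################..#
#...####################..#
#...####################..#
#...####################..#
#...####################..#
#...####################..#
#..#####################..#
#..#####################..#
#..#####################..#
#..#####################..#
#..######################.#
#...####################..#
#...####################..#
#...####################..#
#...####################..#
#...####################..#
#...####################..#
#..########################
#..#####################..#
#...####################..#
##......................###
#########.##......#.......#
###########################
glue? [[354.62520927 -29.57631121]]
cap px 311.04 166.4 25
before 311.04 167.8 25
```

Run:
```python
from h import *
t=capture("top")[...,::-1];t0=cv2.imread('pics/top0.png')
for n,(x0,y0,x1,y1) in(("glue",(303,160,322,184)),("housetray",(335,145,420,187)),("bin",(240,80,365,140))):
    r=cv2.matchTemplate(t[y0-8:y1+8,x0-8:x1+8],t0[y0:y1,x0:x1],cv2.TM_CCOEFF_NORMED);_,m,_,l=cv2.minMaxLoc(r);print(n,round(m,3),l[0]-8,l[1]-8)
print(job_done())
```

```text
glue 0.996 0 0
housetray 0.315 0 0
bin 0.996 0 0
the job is handed in; nothing more can be done
None
```

All five pieces are seated in their cut-outs, the lying barrel before the portico that stands over it. The glue bottle is unmoved, and the job was handed in after about 33 s of the 102 s allowed.

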